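# Change over the sample dryer from the carrier magazine

### The job

Raise the dryer's cover until it stands upright, take out the dried carriers that lie in the dryer and stack them flat on the middle of the cooling block, and empty the magazine into the dryer: slide its carriers out one by one from the bottom of the stack and lay each flat in a bay of its own, in the middle of the bay, its tab pointing out at the open front. When all that is done, bring the cover down to half-way (45 degrees) and leave it there so that they can dry; do not disturb the bottle, the beaker and the jar.

Things in the scene. Friction and masses are not known exactly. Their poses are not given: they have to be found in the camera images.
- carrier_A_c (a point): Centre (half-way up) of carrier A: a bare-aluminium plate 84 x 84 x 14 mm, about 90 g, four dark wells on top. From its front edge (its -x side) a tab as thick as the plate, 11 mm wide along y, sticks out 39 mm; on this carrier the tab is 36 mm to its left, at y = +36 mm. z is up. Starts lowest in the magazine.
- carrier_B_c (a point): Centre (half-way up) of carrier B: a bare-aluminium plate 84 x 84 x 14 mm, about 90 g, four dark wells on top. From its front edge (its -x side) a tab as thick as the plate, 11 mm wide along y, sticks out 39 mm; on this carrier the tab is on its middle line, at y = 0. z is up. Starts in the magazine on A.
- carrier_C_c (a point): Centre (half-way up) of carrier C: a bare-aluminium plate 84 x 84 x 14 mm, about 90 g, four dark wells on top. From its front edge (its -x side) a tab as thick as the plate, 11 mm wide along y, sticks out 39 mm; on this carrier the tab is 36 mm to its right, at y = -36 mm. z is up. Starts in the magazine on B.
- carrier_D_c (a point): Centre (half-way up) of carrier D: a bare-aluminium plate 84 x 84 x 14 mm, about 90 g, four dark wells on top. From its front edge (its -x side) a tab as thick as the plate, 11 mm wide along y, sticks out 39 mm; on this carrier the tab is 36 mm to its left, at y = +36 mm. z is up. Starts in bay 1 of the dryer, or is absent.
- carrier_E_c (a point): Centre (half-way up) of carrier E: a bare-aluminium plate 84 x 84 x 14 mm, about 90 g, four dark wells on top. From its front edge (its -x side) a tab as thick as the plate, 11 mm wide along y, sticks out 39 mm; on this carrier the tab is on its middle line, at y = 0. z is up. Starts in bay 2 of the dryer, or is absent.
- carrier_F_c (a point): Centre (half-way up) of carrier F: a bare-aluminium plate 84 x 84 x 14 mm, about 90 g, four dark wells on top. From its front edge (its -x side) a tab as thick as the plate, 11 mm wide along y, sticks out 39 mm; on this carrier the tab is 36 mm to its right, at y = -36 mm. z is up. Starts in bay 3 of the dryer, or is absent.
- magazine_floor (a point): Point on the floor of the fixed magazine, 28 mm above the bench, under the middle of its stack of carriers (A lowest, then B, then C). x points to the back, y to the left; the tabs stick out at the front (-x). Side walls, back bars and a barred top (80 mm above the bench) close it in. The floor ends 49 mm ahead of this point, so a carrier must be carried by its tab as it comes out.
- magazine_gate (a point): Middle of the magazine's low front gate, 47 mm ahead of the floor point, axes alike. Two bars 12 mm wide and 7 mm thick, at y = +-18 mm, end 19 mm above the floor, so only the lowest carrier (14 mm) slides out forwards (-x); those above then drop 14 mm. A carrier is clear once its centre is 95 mm or more ahead of the floor point.
- bay_1 (a point): Centre of the floor of bay 1 of the dryer (left one seen from the robot; bays are 110 mm apart), 28 mm above the bench. x points to the back, y to the left. A bay is 94 mm wide between dividers that rise 8 mm above its floor (outer walls 16 mm), has a back wall 52 mm behind this point, and is open at the front, where the tabs stick out; its floor ends 46 mm ahead of this point.
- bay_2 (a point): Centre of the floor of bay 2 of the dryer (middle one seen from the robot; bays are 110 mm apart), 28 mm above the bench. x points to the back, y to the left. A bay is 94 mm wide between dividers that rise 8 mm above its floor (outer walls 16 mm), has a back wall 52 mm behind this point, and is open at the front, where the tabs stick out; its floor ends 46 mm ahead of this point.
- bay_3 (a point): Centre of the floor of bay 3 of the dryer (right one seen from the robot; bays are 110 mm apart), 28 mm above the bench. x points to the back, y to the left. A bay is 94 mm wide between dividers that rise 8 mm above its floor (outer walls 16 mm), has a back wall 52 mm behind this point, and is open at the front, where the tabs stick out; its floor ends 46 mm ahead of this point.
- cooler_top (a point): Centre of the flat top of the cooling block, a low finned aluminium block 100 x 100 mm, fixed, its top 28 mm above the bench. x points away from the robot, y to the left. One or two carriers go on it, one on the other.
- cover_hinge (a point): Middle of the hinge axis of the dryer's cover, along the back of the dryer, 64 mm behind the line of bay centres and 54 mm above the bench; fixed. x points to the back, y along the axis to the left.
- cover (a joint): Angle of the clear dryer cover in rad: 0 shut (level), 0.785 half-way, 1.571 upright, stop at 2.2. The hinge is stiff (0.5 N m of friction; the cover weighs 0.3 kg): the cover stays where it is left. It is a flat panel 340 mm wide, reaching 125 mm from the hinge axis.
- cover_bar (a point): Middle of the cover's grip bar: a steel rod 12 mm thick and 128 mm long, parallel to the hinge, 160 mm from the hinge axis in the plane of the cover, with a 32 mm gap between the rod and the panel's edge; brackets at 60 mm either side of the middle.
- reagent: Amber bottle, 64 mm across, 130 mm high; origin under its centre. Bystander.
- beaker: Glass beaker, 70 mm across, 85 mm high; origin under its centre. Bystander.
- jar: White jar, 70 mm across, 80 mm high; origin under its centre. Bystander.
There are look-alikes about, which are no part of the job. Leave any orange or purple look-alike of the part that bears carrier_C_c alone.

How it is judged:
On the way, in this order (a step that is already met when the one before it is completed fails the run):
1. the cover stands upright (within 10 degrees) (value of joint cover between 1.396 and 1.745 rad), for 0.3 s.
2. the dried carriers lie on the cooling block and every carrier of the magazine in a bay while the cover is still up (above 70 degrees) (((x of carrier_A_c in the frame of bay_1 between -0.014 and 0.011 m and y of carrier_A_c in the frame of bay_1 between -0.009 and 0.009 m and z of carrier_A_c in the frame of bay_1 between 0.003 and 0.011 m and angle between carrier_A_c's own z axis and vertical below 0.06 rad and angle between the x axis of carrier_A_c and the x axis of bay_1, either way round below 0.15 rad) or (x of carrier_A_c in the frame of bay_2 between -0.014 and 0.011 m and y of carrier_A_c in the frame of bay_2 between -0.009 and 0.009 m and z of carrier_A_c in the frame of bay_2 between 0.003 and 0.011 m and angle between carrier_A_c's own z axis and vertical below 0.06 rad and angle between the x axis of carrier_A_c and the x axis of bay_2, either way round below 0.15 rad) or (x of carrier_A_c in the frame of bay_3 between -0.014 and 0.011 m and y of carrier_A_c in the frame of bay_3 between -0.009 and 0.009 m and z of carrier_A_c in the frame of bay_3 between 0.003 and 0.011 m and angle between carrier_A_c's own z axis and vertical below 0.06 rad and angle between the x axis of carrier_A_c and the x axis of bay_3, either way round below 0.15 rad)) and ((x of carrier_B_c in the frame of bay_1 between -0.014 and 0.011 m and y of carrier_B_c in the frame of bay_1 between -0.009 and 0.009 m and z of carrier_B_c in the frame of bay_1 between 0.003 and 0.011 m and angle between carrier_B_c's own z axis and vertical below 0.06 rad and angle between the x axis of carrier_B_c and the x axis of bay_1, either way round below 0.15 rad) or (x of carrier_B_c in the frame of bay_2 between -0.014 and 0.011 m and y of carrier_B_c in the frame of bay_2 between -0.009 and 0.009 m and z of carrier_B_c in the frame of bay_2 between 0.003 and 0.011 m and angle between carrier_B_c's own z axis and vertical below 0.06 rad and angle between the x axis of carrier_B_c and the x axis of bay_2, either way round below 0.15 rad) or (x of carrier_B_c in the frame of bay_3 between -0.014 and 0.011 m and y of carrier_B_c in the frame of bay_3 between -0.009 and 0.009 m and z of carrier_B_c in the frame of bay_3 between 0.003 and 0.011 m and angle between carrier_B_c's own z axis and vertical below 0.06 rad and angle between the x axis of carrier_B_c and the x axis of bay_3, either way round below 0.15 rad)) and ((x of carrier_C_c in the frame of bay_1 between -0.014 and 0.011 m and y of carrier_C_c in the frame of bay_1 between -0.009 and 0.009 m and z of carrier_C_c in the frame of bay_1 between 0.003 and 0.011 m and angle between carrier_C_c's own z axis and vertical below 0.06 rad and angle between the x axis of carrier_C_c and the x axis of bay_1, either way round below 0.15 rad) or (x of carrier_C_c in the frame of bay_2 between -0.014 and 0.011 m and y of carrier_C_c in the frame of bay_2 between -0.009 and 0.009 m and z of carrier_C_c in the frame of bay_2 between 0.003 and 0.011 m and angle between carrier_C_c's own z axis and vertical below 0.06 rad and angle between the x axis of carrier_C_c and the x axis of bay_2, either way round below 0.15 rad) or (x of carrier_C_c in the frame of bay_3 between -0.014 and 0.011 m and y of carrier_C_c in the frame of bay_3 between -0.009 and 0.009 m and z of carrier_C_c in the frame of bay_3 between 0.003 and 0.011 m and angle between carrier_C_c's own z axis and vertical below 0.06 rad and angle between the x axis of carrier_C_c and the x axis of bay_3, either way round below 0.15 rad)) and x of carrier_D_c in the frame of cooler_top between -0.018 and 0.018 m and y of carrier_D_c in the frame of cooler_top between -0.018 and 0.018 m and z of carrier_D_c in the frame of cooler_top between 0.003 and 0.025 m and angle between each of carrier_D_c, carrier_E_c, carrier_F_c's own z axis and vertical below 0.06 rad and x of carrier_E_c in the frame of cooler_top between -0.018 and 0.018 m and y of carrier_E_c in the frame of cooler_top between -0.018 and 0.018 m and z of carrier_E_c in the frame of cooler_top between 0.003 and 0.025 m and x of carrier_F_c in the frame of cooler_top between -0.018 and 0.018 m and y of carrier_F_c in the frame of cooler_top between -0.018 and 0.018 m and z of carrier_F_c in the frame of cooler_top between 0.003 and 0.025 m and value of joint cover above 1.22 rad), for 0.3 s.
At the end, for the whole second after the job is handed in: All flat and still: dried carriers on the cooling block, within 18 mm of its centre each way; those from the magazine each in its own bay, within 14 mm forwards, 11 mm backwards, 9 mm sideways of its centre and 0.15 rad of square; cover at 45 degrees, within 8 (((x of carrier_A_c in the frame of bay_1 between -0.014 and 0.011 m and y of carrier_A_c in the frame of bay_1 between -0.009 and 0.009 m and z of carrier_A_c in the frame of bay_1 between 0.003 and 0.011 m and angle between carrier_A_c's own z axis and vertical below 0.06 rad and angle between the x axis of carrier_A_c and the x axis of bay_1, either way round below 0.15 rad) or (x of carrier_A_c in the frame of bay_2 between -0.014 and 0.011 m and y of carrier_A_c in the frame of bay_2 between -0.009 and 0.009 m and z of carrier_A_c in the frame of bay_2 between 0.003 and 0.011 m and angle between carrier_A_c's own z axis and vertical below 0.06 rad and angle between the x axis of carrier_A_c and the x axis of bay_2, either way round below 0.15 rad) or (x of carrier_A_c in the frame of bay_3 between -0.014 and 0.011 m and y of carrier_A_c in the frame of bay_3 between -0.009 and 0.009 m and z of carrier_A_c in the frame of bay_3 between 0.003 and 0.011 m and angle between carrier_A_c's own z axis and vertical below 0.06 rad and angle between the x axis of carrier_A_c and the x axis of bay_3, either way round below 0.15 rad)) and ((x of carrier_B_c in the frame of bay_1 between -0.014 and 0.011 m and y of carrier_B_c in the frame of bay_1 between -0.009 and 0.009 m and z of carrier_B_c in the frame of bay_1 between 0.003 and 0.011 m and angle between carrier_B_c's own z axis and vertical below 0.06 rad and angle between the x axis of carrier_B_c and the x axis of bay_1, either way round below 0.15 rad) or (x of carrier_B_c in the frame of bay_2 between -0.014 and 0.011 m and y of carrier_B_c in the frame of bay_2 between -0.009 and 0.009 m and z of carrier_B_c in the frame of bay_2 between 0.003 and 0.011 m and angle between carrier_B_c's own z axis and vertical below 0.06 rad and angle between the x axis of carrier_B_c and the x axis of bay_2, either way round below 0.15 rad) or (x of carrier_B_c in the frame of bay_3 between -0.014 and 0.011 m and y of carrier_B_c in the frame of bay_3 between -0.009 and 0.009 m and z of carrier_B_c in the frame of bay_3 between 0.003 and 0.011 m and angle between carrier_B_c's own z axis and vertical below 0.06 rad and angle between the x axis of carrier_B_c and the x axis of bay_3, either way round below 0.15 rad)) and ((x of carrier_C_c in the frame of bay_1 between -0.014 and 0.011 m and y of carrier_C_c in the frame of bay_1 between -0.009 and 0.009 m and z of carrier_C_c in the frame of bay_1 between 0.003 and 0.011 m and angle between carrier_C_c's own z axis and vertical below 0.06 rad and angle between the x axis of carrier_C_c and the x axis of bay_1, either way round below 0.15 rad) or (x of carrier_C_c in the frame of bay_2 between -0.014 and 0.011 m and y of carrier_C_c in the frame of bay_2 between -0.009 and 0.009 m and z of carrier_C_c in the frame of bay_2 between 0.003 and 0.011 m and angle between carrier_C_c's own z axis and vertical below 0.06 rad and angle between the x axis of carrier_C_c and the x axis of bay_2, either way round below 0.15 rad) or (x of carrier_C_c in the frame of bay_3 between -0.014 and 0.011 m and y of carrier_C_c in the frame of bay_3 between -0.009 and 0.009 m and z of carrier_C_c in the frame of bay_3 between 0.003 and 0.011 m and angle between carrier_C_c's own z axis and vertical below 0.06 rad and angle between the x axis of carrier_C_c and the x axis of bay_3, either way round below 0.15 rad)) and x of carrier_D_c in the frame of cooler_top between -0.018 and 0.018 m and y of carrier_D_c in the frame of cooler_top between -0.018 and 0.018 m and z of carrier_D_c in the frame of cooler_top between 0.003 and 0.025 m and angle between each of carrier_D_c, carrier_E_c, carrier_F_c's own z axis and vertical below 0.06 rad and x of carrier_E_c in the frame of cooler_top between -0.018 and 0.018 m and y of carrier_E_c in the frame of cooler_top between -0.018 and 0.018 m and z of carrier_E_c in the frame of cooler_top between 0.003 and 0.025 m and x of carrier_F_c in the frame of cooler_top between -0.018 and 0.018 m and y of carrier_F_c in the frame of cooler_top between -0.018 and 0.018 m and z of carrier_F_c in the frame of cooler_top between 0.003 and 0.025 m and linear speed of each of carrier_A, carrier_B, carrier_C, carrier_D, carrier_E, carrier_F below 0.02 m/s and value of joint cover between 0.646 and 0.925 rad); the robot touches nothing.
It fails at once if the reagent is moved more than 30 mm (distance of reagent from where it was at the start of the episode above 0.03 m).
It fails at once if the beaker is moved more than 30 mm (distance of beaker from where it was at the start of the episode above 0.03 m).
It fails at once if the jar is moved more than 30 mm (distance of jar from where it was at the start of the episode above 0.03 m).
Of carrier_D, carrier_E, carrier_F only 1 to 2 are there at a start; the rules pass over those that are not, and their reading is None.
At some moment in a run one of carrier_A, carrier_B, carrier_C, carrier_D, carrier_E, carrier_F may be knocked a few centimetres aside while the robot is not near it.
Once in a run the grip may slacken for a moment while it holds something.
It also fails if it takes over 210 s, if anything falls off the work surface, if the arm or the gripper's body presses on something with over 40 N, if the wrist force passes 120 N, or if a joint passes its speed limit or range.

### The arm

A 6-joint arm with a two-finger parallel gripper is mounted at the origin on the work surface. World frame = base frame: x ahead of the robot, y to its left, z up, the work surface at z = 0. Lengths are in m, angles in rad, forces in N, time in s.
With the tool pointing down it reaches from about 0.375 to 0.9 m from the base axis. Payload 3.1 kg.
Tool frame: the origin (TCP) lies at the very end of the fingers, on their centre line; the grasp point (between the pads) lies 19 mm behind it; z points along the fingers, y is the direction in which the jaws open and shut (so a half turn about z gives the same grasp; the last joint's range is limited). The gripper opens to 87 mm and grips with 3 to 60 N. Pads are 19 mm wide; open, the fingers measure 117 mm over their backs; the gripper's body (75 mm by 190 mm) begins 51 mm behind the grasp point.
Start: joints at [1.058, 0.527, 1.433, -0, 1.181, -0.178], TCP at [0.205, 0.59, 0.223] pointing down, gripper open.
Joint ranges: [-3.08, 3.08], [-0.75, 2.2], [0.22, 2.44], [-1.43, 4.57], [0, 2.65], [-2.85, 2.85]. Speed limits (rad/s): [2.79, 2.79, 3.14, 3.14, 3.14, 3.14].

### API

Orientations are given as a unit quaternion [x, y, z, w].
In Python, from rig import robot gives the robot as it stands. The module is installed in compiled form; this text tells all that it offers.
- The arm moves only by the tool send_rows, never from a script. Its argument "deltas" is a list of rows, each an object of numbers: "tx", "ty", "tz": the shift along the tool's x, y, z in cm; "rx", "ry", "rz": the turn, a rotation vector about the tool's x, y, z in rad. A call has 1 to 5 rows; each row is the pose to reach, as a shift and turn from the pose commanded when the call began, along the tool's axes at that moment; what a row does not reach only later rows make up. A row lasts 1/12 s, in which the tool goes at most 41.7 mm and 7.16 degrees, less where a joint would pass 70% of its speed; a pose out of reach is approached as far as the arm can. A call with a gripper value outside its range is refused whole. "claw" is the finger opening in cm, from 0 to 8.7, set as the call begins (left out, the last holds). The fingers move at their own pace and stop on an object; "squeeze" is the grip in N (left out, the last holds). Time passes only in rows, so rows that repeat a pose let the fingers close. It gives the time, the measured TCP pose, the force and the opening at its end, in the units of the state.
- robot.get_obs(): the state, without advancing time (a new reading comes with each control period).
- robot.camera(name): name is "side" or "top" or "wrist"; returns a dict with "color" (420x560x3 uint8, red, green, blue), "z_map" (420x560 float32, m along the optical axis (not along the pixel's ray), 0 where there is no reading), "intrinsics" (3x3 intrinsics, pixels), "R" (3x3) and "t" (3): a world point X has camera coordinates R X + t; the wrist camera has in their place "tool_from_camera" (4x4, takes a point from camera to tool coordinates, whose origin is the TCP and whose axes are the flange's). Camera axes: x right, y down, z forward; pixel columns grow to the right and rows downward; lengths in m; the calibration is good to about 2 mm. A picture is of the moment at which its call begins: read the wrist's pose just before it.
- robot.hand_in(): hands the job in, once; it reports no verdict.
Trained networks look in the newest picture that a camera, given by its name, has taken for a name from the list of things; names that differ only in an ending like _2 or _b are one class to them, and where a whole thing is asked for, a point or a joint stands for the part that bears it (a point fixed in the world has none). Each returns a list of dicts, best first, with "p" (0 to 1); they miss things now and then, are a little off and sometimes report something else, mostly with a low value. They report only what shows in the picture. A call takes as long as a camera call. They do not tell look-alikes from the thing itself.
- robot.outline_of(label, camera): "pixels" (420x560 bool, what is visible of it) and "xy" ([column, row] in pixels, amid what is visible of it).
- robot.tip_of(label, camera): "xy" ([column, row] in pixels: a listed point, or the origin of a listed thing).
The state is a dict: "time": time; "q": joint angles; "joint_velocities": joint speeds; "joint_torque": joint torques, N m; "position": TCP position; "tool_rot": TCP orientation; "ft_force": force on the tool from outside, world axes, zero at the start; "moment": the same for the moment, N m; "grip_width": finger opening in m.
Only numpy, scipy, OpenCV 4.12 (cv2) and the standard library are available. Lean on these libraries where they do the work, as an engineer would, in place of code of your own. Each camera call takes 0.05 s, during which the arm holds its last target.

## Working session

There is one attempt and no reset: what is moved stays moved. The work goes in short steps, Python scripts to look and compute and a tool call to move; the robot and the scene stay as the last step left them, time stands still between calls to the robot, and variables do not carry over. Pictures are saved under pics/ and viewed, and the job is handed in when it is done.

Besides the shell and the picture viewer there is one more tool, called after "Call:" as name([rows], argument=value, ...), one row to a line, values as JSON. send_rows: Moves the arm, as the interface text tells. Its arguments: {"type":"object","properties":{"deltas":{"type":"array","items":{"type":"object","properties":{"tx":{"type":"number"},"ty":{"type":"number"},"tz":{"type":"number"},"rx":{"type":"number"},"ry":{"type":"number"},"rz":{"type":"number"}}}},"claw":{"type":"number"},"squeeze":{"type":"number"}},"required":["deltas"]}

```bash
mkdir -p pics; ls
cat > h.py <<'E'
import numpy as np, cv2
from scipy.spatial.transform import Rotation as Ro
from rig import robot
def save(c,n,crop=None,scale=1):
    im=c["color"][:,:,::-1].copy()
    if crop: x0,y0,x1,y1=crop; im=im[y0:y1,x0:x1]
    if scale!=1: im=cv2.resize(im,None,fx=scale,fy=scale,interpolation=cv2.INTER_CUBIC)
    cv2.imwrite("pics/%s.png"%n,im)
def tw(c,obs=None):
    # returns Rcw (world from cam), origin
    if "R" in c: return np.array(c["R"]).T, -np.array(c["R"]).T@np.array(c["t"])
    T=np.array(c["tool_from_camera"]); R=Ro.from_quat(obs["tool_rot"]).as_matrix()
    return R@T[:3,:3], R@T[:3,3]+np.array(obs["position"])
def ray(c,xy,obs=None):
    K=np.array(c["intrinsics"]); R,o=tw(c,obs)
    d=np.linalg.inv(K)@np.array([xy[0],xy[1],1.0]); return o,R@d
def atz(c,xy,z,obs=None):
    o,d=ray(c,xy,obs); return o+d*(z-o[2])/d[2]
def atd(c,xy,obs=None):
    o,d=ray(c,xy,obs); x,y=int(round(xy[0])),int(round(xy[1])); return o+d*float(c["z_map"][y,x])
def proj(c,X,obs=None):
    R,o=tw(c,obs); p=R.T@(np.array(X)-o); q=np.array(c["intrinsics"])@p; return q[:2]/q[2]
def cloud(c,obs=None):
    K=np.array(c["intrinsics"]); R,o=tw(c,obs)
    v,u=np.mgrid[0:420,0:560]; d=np.stack([u,v,np.ones_like(u)],-1)@np.linalg.inv(K).T
    P=(d*c["z_map"][...,None])@R.T+o; P[c["z_map"]==0]=np.nan
    return P
E
python3 - <<'E'
from h import *
np.set_printoptions(precision=4,suppress=True)
o=robot.get_obs(); print({k:np.round(v,3) for k,v in o.items()})
for n in ["side","top","wrist"]:
    c=robot.camera(n); save(c,n+"0")
    if "R" in c: print(n,tw(c)[1],c["intrinsics"])
    for l in ["carrier_A_c","magazine_floor","magazine_gate","bay_1","bay_2","bay_3","cooler_top","cover_hinge","cover_bar","reagent","beaker","jar","carrier_B_c","carrier_C_c","carrier_D_c","carrier_E_c","carrier_F_c"]:
        r=robot.tip_of(l,n)
        print(n,l,[(np.round(a["xy"]),round(a["p"],2)) for a in r[:4]])
E
```

```text
pics
{'time': np.float64(0.0), 'q': array([ 1.059,  0.528,  1.434, -0.   ,  1.181, -0.178]), 'joint_velocities': array([ 0.001, -0.001, -0.001, -0.002, -0.001, -0.001]), 'joint_torque': array([ -0.   , -44.004, -17.659,   0.063,   0.058,  -0.   ]), 'position': array([0.204, 0.59 , 0.222]), 'tool_rot': array([ 0.166,  0.986, -0.001, -0.   ]), 'ft_force': array([-0.501,  0.057, -0.543]), 'moment': array([ 0.025, -0.002,  0.003]), 'grip_width': np.float64(0.087)}
side [0.519  0.7941 0.7284] [[381.572    0.     277.5854]
 [  0.     381.572  211.081 ]
 [  0.       0.       1.    ]]
side carrier_A_c []
side magazine_floor []
side magazine_gate [(array([304., 310.]), 0.74), (array([322., 216.]), 0.55)]
side bay_1 [(array([282., 247.]), 0.79), (array([288., 219.]), 0.62), (array([296., 197.]), 0.61)]
side bay_2 [(array([282., 247.]), 0.79), (array([288., 219.]), 0.62), (array([296., 197.]), 0.61)]
side bay_3 [(array([282., 247.]), 0.79), (array([288., 219.]), 0.62), (array([296., 197.]), 0.61)]
side cooler_top [(array([302., 160.]), 0.68)]
side cover_hinge [(array([264., 210.]), 0.64)]
side 
[... 1190 characters left out ...]
288., 250.]), 0.93)]
top reagent [(array([428., 218.]), 0.88)]
top beaker [(array([298., 170.]), 0.71)]
top jar [(array([165., 213.]), 0.74), (array([202., 242.]), 0.69)]
top carrier_B_c []
top carrier_C_c [(array([205., 224.]), 0.86), (array([208., 167.]), 0.8), (array([144., 262.]), 0.63)]
top carrier_D_c [(array([324., 221.]), 0.55)]
top carrier_E_c []
top carrier_F_c []
wrist carrier_A_c []
wrist magazine_floor []
wrist magazine_gate []
wrist bay_1 []
wrist bay_2 []
wrist bay_3 []
wrist cooler_top []
wrist cover_hinge []
wrist cover_bar []
wrist reagent []
wrist beaker []
wrist jar []
wrist carrier_B_c []
wrist carrier_C_c []
wrist carrier_D_c []
wrist carrier_E_c []
wrist carrier_F_c []
```

Run:
```python
import cv2
for n,cr in [("top0",(100,120,480,320)),("side0",(120,90,420,420))]:
    im=cv2.imread("pics/%s.png"%n); x0,y0,x1,y1=cr
    im=im[y0:y1,x0:x1]; s=min(800/im.shape[1],600/im.shape[0])
    cv2.imwrite("pics/%s_c.png"%n,cv2.resize(im,None,fx=s,fy=s,interpolation=cv2.INTER_CUBIC)); print(s)
```

```text
2.1052631578947367
1.8181818181818181
```

View pics/top0_c.png

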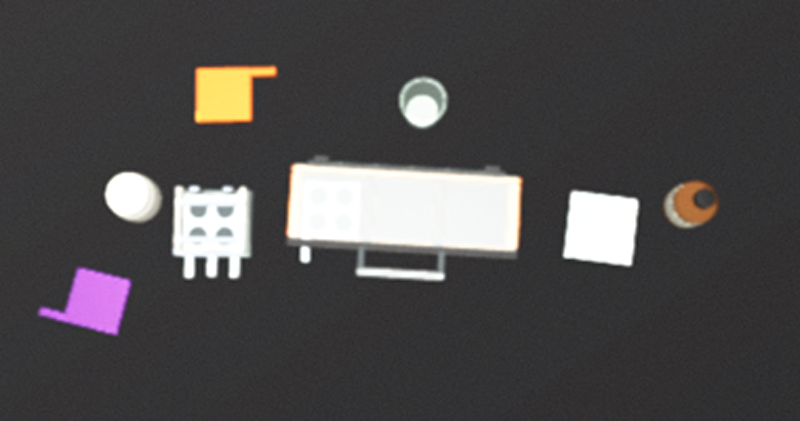

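View pics/side0_c.png

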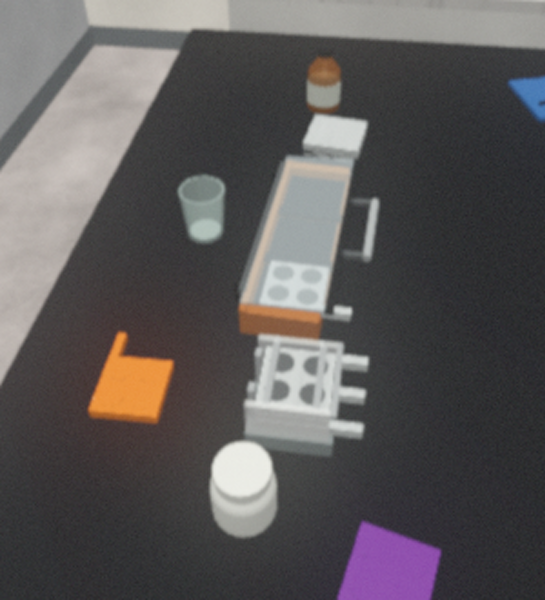

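View pics/wrist0.png

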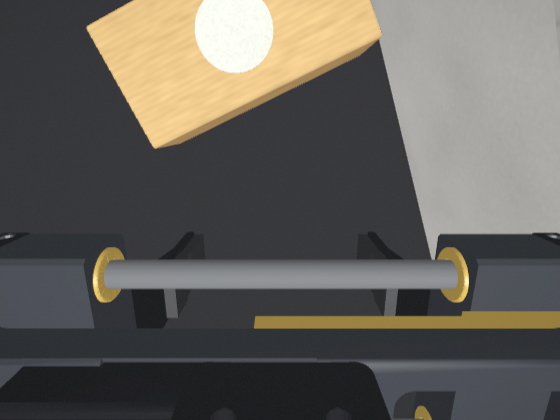

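Run:
```python
from h import *
np.set_printoptions(precision=4,suppress=True)
c=robot.camera("top"); np.savez("top0.npz",P=cloud(c),col=c["color"])
print("cam z axis",np.array(c["R"])[2])
for n,xy,z in [("mag_floor",(200,225),.028),("gate",(201,242),.028),("gate47",(201,242),.047),("bay1",(255,222),.028),("bay2",(291,222),.028),("bay3",(326,225),.028),("cool",(388,226),.028),("hinge",(293,202),.054),("bar",(288,250),.054),("reag",(428,218),0),("beak",(298,170),0),("jar",(165,213),0)]:
    print(n,atz(c,xy,z),"depth pt",atd(c,xy))
s=robot.camera("side"); np.savez("side0.npz",P=cloud(s),col=s["color"])
for n,xy,z in [("gate",(304,310),.047),("bay1",(282,247),.028),("bay2",(288,219),.028),("bay3",(296,197),.028),("cool",(302,160),.028),("hinge",(264,210),.054),("bar",(324,219),.054),("reag",(296,150),0),("beak",(235,219),0),("jar",(257,368),0)]:
    print(n,atz(s,xy,z),"depth pt",atd(s,xy))
```

```text
cam z axis [ 0.1249  0.0084 -0.9921]
mag_floor [0.5756 0.3083 0.028 ] depth pt [0.5727 0.3031 0.0597]
gate [0.5207 0.3039 0.028 ] depth pt [0.5187 0.2984 0.0619]
gate47 [0.5196 0.3008 0.047 ] depth pt [0.5187 0.2984 0.0619]
bay1 [0.5855 0.1307 0.028 ] depth pt [0.5827 0.1289 0.057 ]
bay2 [0.5856 0.0145 0.028 ] depth pt [0.5832 0.0146 0.0528]
bay3 [ 0.576  -0.0983  0.028 ] depth pt [ 0.5728 -0.0959  0.0628]
cool [ 0.573  -0.2977  0.028 ] depth pt [ 0.5731 -0.2978  0.0273]
hinge [0.6472 0.0082 0.054 ] depth pt [0.6468 0.0083 0.0574]
bar [0.4943 0.024  0.054 ] depth pt [0.4936 0.024  0.0683]
reag [ 0.602  -0.4342  0.    ] depth pt [ 0.5909 -0.4072  0.1047]
beak [ 0.7618 -0.0087  0.    ] depth pt [ 0.7602 -0.0086  0.008 ]
jar [0.6177 0.4292 0.    ] depth pt [0.4153 0.0194 1.7597]
gate [0.5235 0.3098 0.047 ] depth pt [0.5233 0.3334 0.0802]
bay1 [0.5937 0.113  0.028 ] depth pt [0.5902 0.1444 0.0603]
bay2 [0.59   0.0035 0.028 ] depth pt [0.5867 0.0399 0.0602]
bay3 [ 0.577  -0.0977  0.028 ] depth pt [ 0.5743 -0.0575  0.0596]
cool [ 0.5752 -0.3017  0.028 ] depth pt [ 0.5752 -0.3027  0.0274]
hinge [0.6567 0.0043 0.054 ] depth pt [0.6563 0.0065 0.0559]
bar [0.492  0.0204 0.054 ] depth pt [0.4926 0.037  0.0685]
reag [ 0.6044 -0.4095  0.    ] depth pt [ 0.603  -0.3903  0.0116]
beak [ 0.7443 -0.0084  0.    ] depth pt [0.7391 0.0104 0.0171]
jar [0.6063 0.4249 0.    ] depth pt [0.5995 0.4537 0.0568]
```

Run:
```python
from h import *
np.set_printoptions(precision=4,suppress=True)
for n in ["top0","side0"]:
    d=np.load(n+".npz"); P=d["P"]
    m=(P[...,0]>.45)&(P[...,0]<.52)&(abs(P[...,1])<.12)&(P[...,2]>.02)
    Q=P[m]; Q=Q[np.argsort(Q[:,0])]
    print(n,len(Q))
    h,e=np.histogram(Q[:,0],12); 
    for i in range(12):
        q=Q[(Q[:,0]>=e[i])&(Q[:,0]<e[i+1])]
        if len(q): print(e[i].round(4),len(q),q[:,1].min().round(3),q[:,1].max().round(3),np.percentile(q[:,2],[5,50,95]))
    m=(Q[:,1]>-.03)&(Q[:,1]<.065); q=Q[m&(Q[:,0]<.505)]
    print("bar fit",np.polyfit(q[:,1],q[:,0],1),q[:,2].mean(), q[:,0].mean(),q[:,1].mean())
    m=(P[...,0]>.53)&(P[...,0]<.64)&(abs(P[...,1])<.05); print("panel z",np.nanpercentile(P[m][:,2],[10,50,90]))
o=robot.get_obs(); c=robot.camera("wrist"); print(o["time"],c["tool_from_camera"],c["intrinsics"])
for x,y,z in ((0.4,.0,.3),):pass
```

```text
top0 191
0.487 15 -0.042 0.002 [0.0604 0.0672 0.0734]
0.4898 31 -0.042 0.055 [0.0615 0.0681 0.0757]
0.4925 41 -0.042 0.084 [0.0614 0.0685 0.0746]
0.4952 41 -0.042 0.083 [0.059  0.0674 0.0722]
0.4979 25 -0.042 0.083 [0.0588 0.0672 0.0745]
0.5006 6 -0.042 0.084 [0.0643 0.0672 0.0686]
0.5033 3 -0.039 0.08 [0.0591 0.0622 0.0695]
0.5061 3 -0.042 0.077 [0.0621 0.0657 0.0675]
0.5088 4 -0.042 0.081 [0.0624 0.0648 0.0661]
0.5115 4 -0.042 0.081 [0.0588 0.0653 0.0672]
0.5142 5 -0.045 0.081 [0.0629 0.0658 0.0706]
0.5169 12 -0.118 0.081 [0.0569 0.0607 0.0657]
bar fit [0.0546 0.4932] 0.0674212099583895 0.49408265768883597 0.0165647769715082
panel z [0.0538 0.0598 0.0655]
side0 217
0.4861 15 -0.045 0.01 [0.0639 0.0666 0.0689]
0.4889 26 -0.042 0.068 [0.0647 0.0681 0.0701]
0.4917 34 -0.043 0.083 [0.0649 0.0684 0.0702]
0.4946 37 -0.044 0.083 [0.0652 0.0683 0.0706]
0.4974 29 -0.044 0.083 [0.0623 0.0674 0.071 ]
0.5002 19 -0.045 0.081 [0.0586 0.0658 0.0686]
0.503 9 -0.043 0.081 [0.0604 0.0651 0.0673]
0.5059 10 -0.044 0.081 [0.0608 0.0639 0.0682]
0.5087 10 -0.045 0.083 [0.061  0.0646 0.0687]
0.5115 8 -0.045 0.083 [0.0603 0.0643 0.0675]
0.5143 8 -0.044 0.082 [0.0587 0.0649 0.0676]
0.5172 11 -0.095 0.082 [0.058  0.0635 0.067 ]
bar fit [0.0611 0.4929] 0.06791053604241501 0.4940894102977811 0.019549760494191232
panel z [0.0568 0.0599 0.0635]
2.8 [[-0.0006 -0.9661 -0.2581  0.0708]
 [ 1.     -0.0007  0.0002  0.0001]
 [-0.0004 -0.2581  0.9661 -0.162 ]
 [ 0.      0.      0.      1.    ]] [[306.6618   0.     280.4313]
 [  0.     306.6618 203.9303]
 [  0.       0.       1.    ]]
```

```bash
cat >> h.py <<'E'
def Rphi(phi,tilt=0):
    # tool y=(sin,cos), z down; tilt: rotate about tool y (fingers swing)
    y=np.array([np.sin(phi),np.cos(phi),0]); z=np.array([0,0,-1.]); x=np.cross(y,z)
    return np.stack([x,y,z],1)@Ro.from_euler('y',tilt).as_matrix()
def go(pos,phi,tilt=0,n=None,start=None):
    """print per-call deltas from measured pose (or start=(pos,R)) to the target"""
    if start is None:
        o=robot.get_obs(); p0=np.array(o["position"]); R0=Ro.from_quat(o["tool_rot"])
    else: p0,R0=start
    R1=Ro.from_matrix(Rphi(phi,tilt)); pos=np.array(pos)
    rv=(R0.inv()*R1).as_rotvec()
    d=np.linalg.norm(pos-p0)
    if n is None: n=max(1,int(np.ceil(d/.2)),int(np.ceil(np.linalg.norm(rv)/.6)))
    p,R=p0,R0
    for i in range(n):
        q=p0+(pos-p0)*(i+1)/n; Q=R0*Ro.from_rotvec(rv*(i+1)/n)
        t=R.inv().apply(q-p)*100; r=(R.inv()*Q).as_rotvec()
        print("call",i+1,"t(cm)",np.round(t,2),"r",np.round(r,3),"-> world",np.round(q,3)); p,R=q,Q
    return pos,R1
E
python3 -c "
from h import *
go((.494,.0195,.25),1.629)"
```

```text
call 1 t(cm) [-11.51 -11.12  -0.69] r [0.    0.    0.324] -> world [0.277 0.448 0.229]
call 2 t(cm) [-14.45  -6.88  -0.69] r [0.    0.    0.324] -> world [0.349 0.305 0.236]
call 3 t(cm) [-15.89  -1.92  -0.69] r [0.    0.    0.324] -> world [0.422 0.162 0.243]
call 4 t(cm) [-15.67   3.23  -0.69] r [0.    0.    0.324] -> world [0.494 0.019 0.25 ]
```

Call:
send_rows([
  {"tx": -11.5, "ty": -11.1, "tz": -0.7, "rz": 0.324},
  {"tx": -11.5, "ty": -11.1, "tz": -0.7, "rz": 0.324},
  {"tx": -11.5, "ty": -11.1, "tz": -0.7, "rz": 0.324},
  {"tx": -11.5, "ty": -11.1, "tz": -0.7, "rz": 0.324},
], claw=3.4)

```text
schema error: expected keys tx, ty, tz, rx, ry, rz
```

Call:
send_rows([
  {"tx": -14.4, "ty": -6.9, "tz": -0.7, "rz": 0.324},
  {"tx": -14.4, "ty": -6.9, "tz": -0.7, "rz": 0.324},
  {"tx": -14.4, "ty": -6.9, "tz": -0.7, "rz": 0.324},
  {"tx": -14.4, "ty": -6.9, "tz": -0.7, "rz": 0.324},
])

```text
schema error: expected keys tx, ty, tz, rx, ry, rz
```

Call:
send_rows([
  {"tx": -15.9, "ty": -1.9, "tz": -0.7, "rz": 0.324},
  {"tx": -15.9, "ty": -1.9, "tz": -0.7, "rz": 0.324},
  {"tx": -15.9, "ty": -1.9, "tz": -0.7, "rz": 0.324},
  {"tx": -15.9, "ty": -1.9, "tz": -0.7, "rz": 0.324},
])

```text
schema error: expected keys tx, ty, tz, rx, ry, rz
```

Call:
send_rows([
  {"tx": -15.7, "ty": 3.2, "tz": -0.7, "rz": 0.324},
  {"tx": -15.7, "ty": 3.2, "tz": -0.7, "rz": 0.324},
  {"tx": -15.7, "ty": 3.2, "tz": -0.7, "rz": 0.324},
  {"tx": -15.7, "ty": 3.2, "tz": -0.7, "rz": 0.324},
  {"tx": -15.7, "ty": 3.2, "tz": -0.7, "rz": 0.324},
])

```text
schema error: expected keys tx, ty, tz, rx, ry, rz
```

Run:
```python
from h import *
np.set_printoptions(precision=4,suppress=True)
o=robot.get_obs(); print(o["time"],o["position"],Ro.from_quat(o["tool_rot"]).as_matrix()[:,1],o["q"],o["grip_width"],o["ft_force"])
c=robot.camera("wrist"); save(c,"w1")
r=robot.tip_of("cover_bar","wrist"); print([(a["xy"],a["p"],atz(c,a["xy"],.06,o)) for a in r])
P=cloud(c,o); np.savez("w1.npz",P=P)
m=(P[...,0]>.46)&(P[...,0]<.51)&(P[...,2]>.045)&(P[...,2]<.09)&(abs(P[...,1]-.02)<.05); q=P[m]; print(len(q),q.mean(0) if len(q) else 0, np.polyfit(q[:,1],q[:,0],1) if len(q) else 0)
```

```text
2.85 [0.2047 0.5905 0.2225] [0.3276 0.9448 0.    ] [ 1.0585  0.5275  1.4327 -0.      1.1814 -0.1785] 0.08681137369489514 [-0.0351  0.5035 -0.3959]
[]
0 0 0
```

View pics/w1.png

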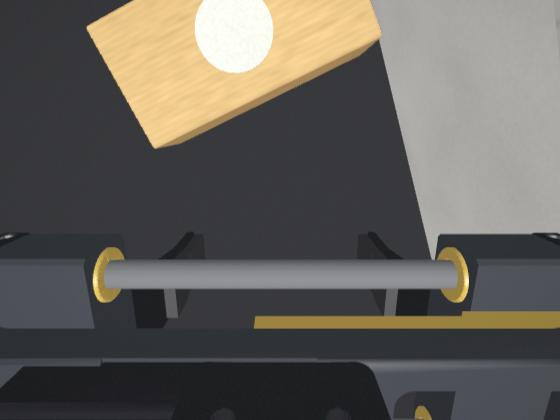

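All six keys are needed in each row.

Call:
send_rows([
  {"tx": -11.5, "ty": -11.1, "tz": -0.7, "rx": 0, "ry": 0, "rz": 0.324},
  {"tx": -11.5, "ty": -11.1, "tz": -0.7, "rx": 0, "ry": 0, "rz": 0.324},
  {"tx": -11.5, "ty": -11.1, "tz": -0.7, "rx": 0, "ry": 0, "rz": 0.324},
  {"tx": -11.5, "ty": -11.1, "tz": -0.7, "rx": 0, "ry": 0, "rz": 0.324},
], claw=3.4)

```text
time: 3.28
position: [0.2774, 0.4459, 0.2296]
tool_rot: [0.324, 0.946, -0.0, 0.0]
ft_force: [0.9, 0.1, 0.5]
grip_width: 0.0681
```

Call:
send_rows([
  {"tx": -14.4, "ty": -6.9, "tz": -0.7, "rx": 0, "ry": 0, "rz": 0.324},
  {"tx": -14.4, "ty": -6.9, "tz": -0.7, "rx": 0, "ry": 0, "rz": 0.324},
  {"tx": -14.4, "ty": -6.9, "tz": -0.7, "rx": 0, "ry": 0, "rz": 0.324},
  {"tx": -14.4, "ty": -6.9, "tz": -0.7, "rx": 0, "ry": 0, "rz": 0.324},
])

```text
time: 3.62
position: [0.3496, 0.3031, 0.2369]
tool_rot: [0.473, 0.881, 0.0, 0.0]
ft_force: [1.0, -0.6, -0.5]
grip_width: 0.0414
```

Call:
send_rows([
  {"tx": -15.9, "ty": -1.9, "tz": -0.7, "rx": 0, "ry": 0, "rz": 0.324},
  {"tx": -15.9, "ty": -1.9, "tz": -0.7, "rx": 0, "ry": 0, "rz": 0.324},
  {"tx": -15.9, "ty": -1.9, "tz": -0.7, "rx": 0, "ry": 0, "rz": 0.324},
  {"tx": -15.9, "ty": -1.9, "tz": -0.7, "rx": 0, "ry": 0, "rz": 0.324},
])

```text
time: 3.95
position: [0.4225, 0.1602, 0.2441]
tool_rot: [0.609, 0.793, 0.0, 0.001]
ft_force: [0.7, -0.1, 0.2]
grip_width: 0.0343
```

Call:
send_rows([
  {"tx": -15.7, "ty": 3.2, "tz": -0.7, "rx": 0, "ry": 0, "rz": 0.324},
  {"tx": -15.7, "ty": 3.2, "tz": -0.7, "rx": 0, "ry": 0, "rz": 0.324},
  {"tx": -15.7, "ty": 3.2, "tz": -0.7, "rx": 0, "ry": 0, "rz": 0.324},
  {"tx": -15.7, "ty": 3.2, "tz": -0.7, "rx": 0, "ry": 0, "rz": 0.324},
  {"tx": -15.7, "ty": 3.2, "tz": -0.7, "rx": 0, "ry": 0, "rz": 0.324},
])

```text
time: 4.37
position: [0.4981, 0.0133, 0.2515]
tool_rot: [0.73, 0.684, 0.001, 0.004]
ft_force: [-0.4, -0.5, 0.2]
grip_width: 0.0342
```

Run:
```python
from h import *
np.set_printoptions(precision=4,suppress=True)
o=robot.get_obs(); print(o["time"],o["position"],Ro.from_quat(o["tool_rot"]).as_matrix()[:,1],o["q"],o["grip_width"],o["ft_force"])
c=robot.camera("wrist"); save(c,"w1")
r=robot.tip_of("cover_bar","wrist"); print([(a["xy"],a["p"],atz(c,a["xy"],.06,o)) for a in r])
P=cloud(c,o); np.savez("w1.npz",P=P)
m=(P[...,0]>.46)&(P[...,0]<.51)&(P[...,2]>.045)&(P[...,2]<.09)&(abs(P[...,1]-.02)<.05); q=P[m]; print(len(q),q.mean(0) if len(q) else 0, np.polyfit(q[:,1],q[:,0],1) if len(q) else 0)
```

```text
4.3667 [0.4981 0.0133 0.2515] [ 0.9979 -0.065   0.0066] [-0.1964  0.317   1.7132 -0.0027  1.1044 -0.1302] 0.03416861231379952 [-0.3809 -0.4961  0.1571]
[([274.9, 179.4], 0.81, array([0.4929, 0.0191, 0.06  ])), ([352.4, 174.0], 0.73, array([0.5834, 0.0194, 0.06  ]))]
893 [0.4937 0.0223 0.0687] [0.0633 0.4923]
```

View pics/w1.png

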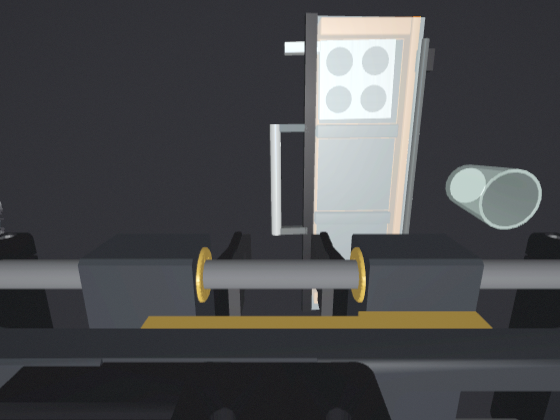

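```bash
python3 -c "
from h import *
o=robot.get_obs(); print(o['position'])
go((.4937,.0195,.12),1.631);go((.4937,.0195,.046),1.631)"
```

```text
[0.49379781 0.01813219 0.25052821]
call 1 t(cm) [ 0.13 -0.02 13.05] r [-0.    -0.    -0.002] -> world [0.494 0.02  0.12 ]
call 1 t(cm) [ 6.000e-02 -1.000e-02  1.023e+01] r [-0.    -0.    -0.001] -> world [0.494 0.019 0.148]
call 2 t(cm) [ 7.000e-02 -1.000e-02  1.023e+01] r [-0.    -0.    -0.001] -> world [0.494 0.02  0.046]
```

Call:
send_rows([
  {"tx": 0.1, "ty": 0, "tz": 4, "rx": 0, "ry": 0, "rz": 0},
  {"tx": 0.1, "ty": 0, "tz": 8, "rx": 0, "ry": 0, "rz": 0},
  {"tx": 0.1, "ty": 0, "tz": 12, "rx": 0, "ry": 0, "rz": 0},
  {"tx": 0.1, "ty": 0, "tz": 15, "rx": 0, "ry": 0, "rz": 0},
  {"tx": 0.1, "ty": 0, "tz": 16, "rx": 0, "ry": 0, "rz": 0},
], claw=3.2)

```text
time: 4.88
position: [0.4893, 0.0225, 0.087]
tool_rot: [0.727, 0.687, -0.003, -0.004]
ft_force: [-0.2, 0.6, 0.1]
grip_width: 0.0319
```

Call:
send_rows([
  {"tx": 0, "ty": 0, "tz": 2.0, "rx": 0, "ry": 0, "rz": 0},
  {"tx": 0, "ty": 0, "tz": 3.5, "rx": 0, "ry": 0, "rz": 0},
  {"tx": 0, "ty": 0, "tz": 4.4, "rx": 0, "ry": 0, "rz": 0},
  {"tx": 0, "ty": 0, "tz": 4.4, "rx": 0, "ry": 0, "rz": 0},
  {"tx": 0, "ty": 0, "tz": 4.4, "rx": 0, "ry": 0, "rz": 0},
])

```text
time: 5.3
position: [0.4935, 0.021, 0.0471]
tool_rot: [0.727, 0.686, 0.0, 0.0]
ft_force: [0.3, -0.4, 0.6]
grip_width: 0.0322
```

Run:
```python
from h import *
np.set_printoptions(precision=4,suppress=True)
o=robot.get_obs(); print(o["time"],o["position"],o["grip_width"],o["ft_force"])
c=robot.camera("wrist"); save(c,"w2"); c=robot.camera("side"); save(c,"s2",(200,120,400,320),3)
```

```text
5.3 [0.4935 0.021  0.0471] 0.03218895315130212 [ 0.2574 -0.3871  0.5897]
```

View pics/s2.png

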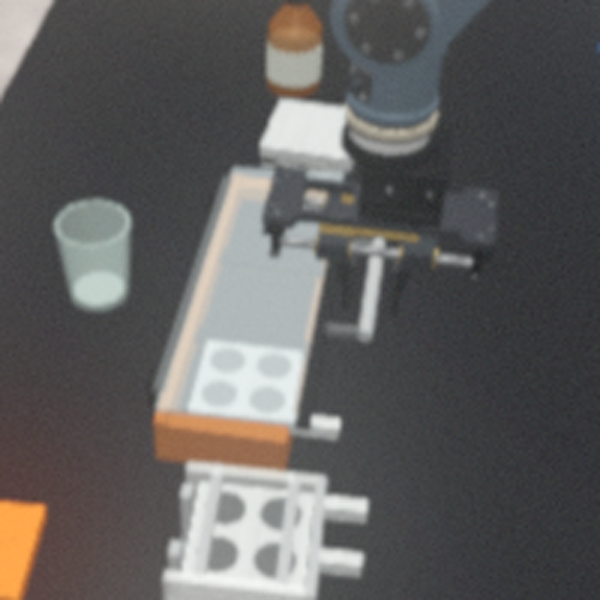

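Call:
send_rows([
  {"tx": 0, "ty": 0, "tz": 0, "rx": 0, "ry": 0, "rz": 0},
  {"tx": 0, "ty": 0, "tz": 0, "rx": 0, "ry": 0, "rz": 0},
  {"tx": 0, "ty": 0, "tz": 0, "rx": 0, "ry": 0, "rz": 0},
  {"tx": 0, "ty": 0, "tz": 0, "rx": 0, "ry": 0, "rz": 0},
], claw=0.5, squeeze=25)

```text
time: 5.73
position: [0.4936, 0.0203, 0.047]
tool_rot: [0.728, 0.686, 0.0, 0.0]
ft_force: [-0.7, -0.4, 0.3]
grip_width: 0.0131
```

Call:
send_rows([
  {"tx": 0, "ty": 0.3, "tz": -2.4, "rx": 0, "ry": 0, "rz": 0},
  {"tx": 0, "ty": 1.0, "tz": -4.8, "rx": 0, "ry": 0, "rz": 0},
  {"tx": 0, "ty": 2.1, "tz": -7.1, "rx": 0, "ry": 0, "rz": 0},
  {"tx": 0, "ty": 3.5, "tz": -9.3, "rx": 0, "ry": 0, "rz": 0},
  {"tx": 0, "ty": 5.3, "tz": -11.1, "rx": 0, "ry": 0, "rz": 0},
])

```text
time: 6.15
position: [0.5443, 0.0174, 0.1579]
tool_rot: [0.728, 0.686, -0.002, -0.002]
ft_force: [0.5, -1.7, -9.2]
grip_width: 0.0112
```

Call:
send_rows([
  {"tx": 0, "ty": 2.0, "tz": -1.55, "rx": 0, "ry": 0, "rz": 0},
  {"tx": 0, "ty": 4.1, "tz": -2.7, "rx": 0, "ry": 0, "rz": 0},
  {"tx": 0, "ty": 6.4, "tz": -3.5, "rx": 0, "ry": 0, "rz": 0},
  {"tx": 0, "ty": 8.6, "tz": -3.95, "rx": 0, "ry": 0, "rz": 0},
  {"tx": 0, "ty": 10.6, "tz": -4.1, "rx": 0, "ry": 0, "rz": 0},
])

```text
time: 6.57
position: [0.6507, 0.0111, 0.2003]
tool_rot: [0.728, 0.686, -0.002, -0.001]
ft_force: [-5.8, -0.8, 4.1]
grip_width: 0.0111
```

Call:
send_rows([
  {"tx": 0, "ty": 0, "tz": 0, "rx": 0, "ry": 0, "rz": 0},
  {"tx": 0, "ty": 0, "tz": 0, "rx": 0, "ry": 0, "rz": 0},
  {"tx": 0, "ty": 0, "tz": 0, "rx": 0, "ry": 0, "rz": 0},
])

```text
time: 6.82
position: [0.6544, 0.0108, 0.2001]
tool_rot: [0.728, 0.686, 0.002, 0.002]
ft_force: [2.8, 0.1, 5.3]
grip_width: 0.0113
```

Run:
```python
from h import *
np.set_printoptions(precision=4,suppress=True)
o=robot.get_obs(); print(o["time"],o["position"],o["grip_width"],o["ft_force"])
c=robot.camera("side"); save(c,"s3",(200,100,400,300),3)
```

```text
6.8167 [0.6544 0.0108 0.2001] 0.011332582002854748 [2.7697 0.0646 5.2843]
```

View pics/s3.png

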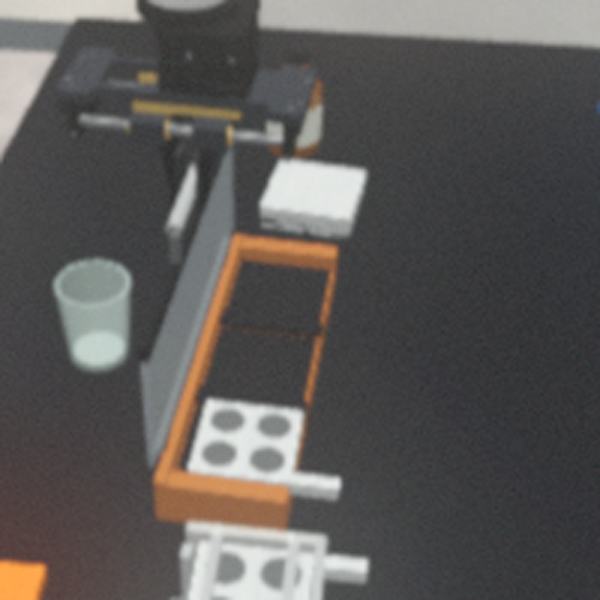

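Call:
send_rows([
  {"tx": 0, "ty": 0, "tz": 0, "rx": 0, "ry": 0, "rz": 0},
  {"tx": 0, "ty": 0, "tz": 0, "rx": 0, "ry": 0, "rz": 0},
  {"tx": 0, "ty": 0, "tz": -2, "rx": 0, "ry": 0, "rz": 0},
  {"tx": 0, "ty": 0, "tz": -5, "rx": 0, "ry": 0, "rz": 0},
  {"tx": 0, "ty": 0, "tz": -8, "rx": 0, "ry": 0, "rz": 0},
], claw=3.5)

```text
time: 7.28
position: [0.6496, 0.0112, 0.2769]
tool_rot: [0.728, 0.686, -0.002, -0.003]
ft_force: [0.9, 1.3, 0.5]
grip_width: 0.0322
```

```bash
python3 -c "
from h import *
go((.50,.06,.31),.06)"
```

```text
call 1 t(cm) [ 1.33 -5.08 -1.07] r [-0.002 -0.002 -0.523] -> world [0.6   0.027 0.288]
call 2 t(cm) [ 3.69 -3.74 -1.08] r [-0.002 -0.002 -0.523] -> world [0.55  0.044 0.299]
call 3 t(cm) [ 5.06 -1.39 -1.09] r [-0.002 -0.002 -0.523] -> world [0.5  0.06 0.31]
```

Call:
send_rows([
  {"tx": 1.3, "ty": -5.1, "tz": -1.1, "rx": 0, "ry": 0, "rz": -0.524},
  {"tx": 1.3, "ty": -5.1, "tz": -1.1, "rx": 0, "ry": 0, "rz": -0.524},
  {"tx": 1.3, "ty": -5.1, "tz": -1.1, "rx": 0, "ry": 0, "rz": -0.524},
  {"tx": 1.3, "ty": -5.1, "tz": -1.1, "rx": 0, "ry": 0, "rz": -0.524},
  {"tx": 1.3, "ty": -5.1, "tz": -1.1, "rx": 0, "ry": 0, "rz": -0.524},
], claw=2.4)

```text
time: 7.7
position: [0.6002, 0.0273, 0.2889]
tool_rot: [0.524, 0.852, -0.001, -0.001]
ft_force: [-0.2, -0.3, 0.6]
grip_width: 0.0242
```

Call:
send_rows([
  {"tx": 3.7, "ty": -3.7, "tz": -1.1, "rx": 0, "ry": 0, "rz": -0.524},
  {"tx": 3.7, "ty": -3.7, "tz": -1.1, "rx": 0, "ry": 0, "rz": -0.524},
  {"tx": 3.7, "ty": -3.7, "tz": -1.1, "rx": 0, "ry": 0, "rz": -0.524},
  {"tx": 3.7, "ty": -3.7, "tz": -1.1, "rx": 0, "ry": 0, "rz": -0.524},
  {"tx": 3.7, "ty": -3.7, "tz": -1.1, "rx": 0, "ry": 0, "rz": -0.524},
])

```text
time: 8.12
position: [0.5512, 0.0436, 0.2999]
tool_rot: [0.286, 0.958, -0.0, -0.001]
ft_force: [1.1, -0.5, 0.2]
grip_width: 0.0239
```

Call:
send_rows([
  {"tx": 5.1, "ty": -1.4, "tz": -1.1, "rx": 0, "ry": 0, "rz": -0.524},
  {"tx": 5.1, "ty": -1.4, "tz": -1.1, "rx": 0, "ry": 0, "rz": -0.524},
  {"tx": 5.1, "ty": -1.4, "tz": -1.1, "rx": 0, "ry": 0, "rz": -0.524},
  {"tx": 5.1, "ty": -1.4, "tz": -1.1, "rx": 0, "ry": 0, "rz": -0.524},
  {"tx": 5.1, "ty": -1.4, "tz": -1.1, "rx": 0, "ry": 0, "rz": -0.524},
])

```text
time: 8.53
position: [0.5014, 0.0599, 0.3112]
tool_rot: [0.029, 1.0, 0.0, -0.001]
ft_force: [-0.1, 0.6, -0.6]
grip_width: 0.0241
```

Run:
```python
from h import *
np.set_printoptions(precision=4,suppress=True)
robot.camera("wrist")
o=robot.get_obs(); print(o["time"],o["position"],Ro.from_quat(o["tool_rot"]).as_matrix()[:,1],o["q"])
c=robot.camera("wrist"); save(c,"w3"); 
P=cloud(c,o); np.savez("w3.npz",P=P,col=c["color"])
for l,z in [("bay_1",.028),("carrier_D_c",.035),("cover_hinge",.054),("cooler_top",.028),("magazine_gate",.04)]:
    r=robot.tip_of(l,"wrist"); print(l,[(a["xy"],a["p"],atz(c,a["xy"],z,o)) for a in r])
```

```text
8.5833 [0.5016 0.0598 0.3111] [0.0606 0.9982 0.    ] [-0.1029  0.2634  1.6091 -0.      1.2704 -1.6131]
bay_1 [([252.1, 227.5], 0.95, array([0.584 , 0.0116, 0.028 ])), ([180.6, 232.3], 0.59, array([ 0.5851, -0.099 ,  0.028 ]))]
carrier_D_c [([323.1, 228.8], 0.65, array([0.5903, 0.1193, 0.035 ]))]
cover_hinge []
cooler_top []
magazine_gate [([453.1, 178.6], 0.67, array([0.5239, 0.3062, 0.04  ]))]
```

View pics/w3.png

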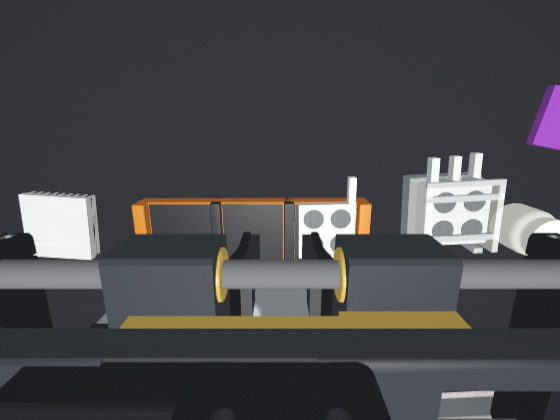

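Run:
```python
import cv2
im=cv2.imread("pics/w3.png")[170:245,120:380]
cv2.imwrite("pics/w3c.png",cv2.resize(im,None,fx=3,fy=3,interpolation=cv2.INTER_CUBIC))
im=cv2.imread("pics/w3.png")[145:260,395:525]
cv2.imwrite("pics/w3d.png",cv2.resize(im,None,fx=5,fy=5,interpolation=cv2.INTER_CUBIC))
```

```text
(no output)
```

View pics/w3c.png

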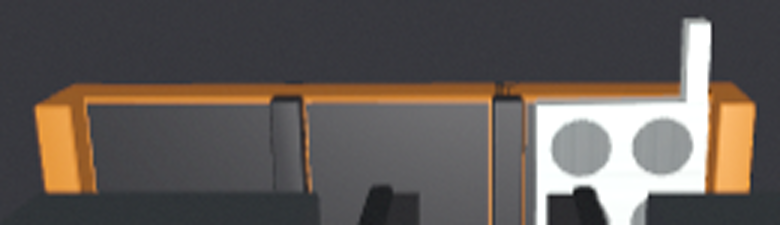

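View pics/w3d.png

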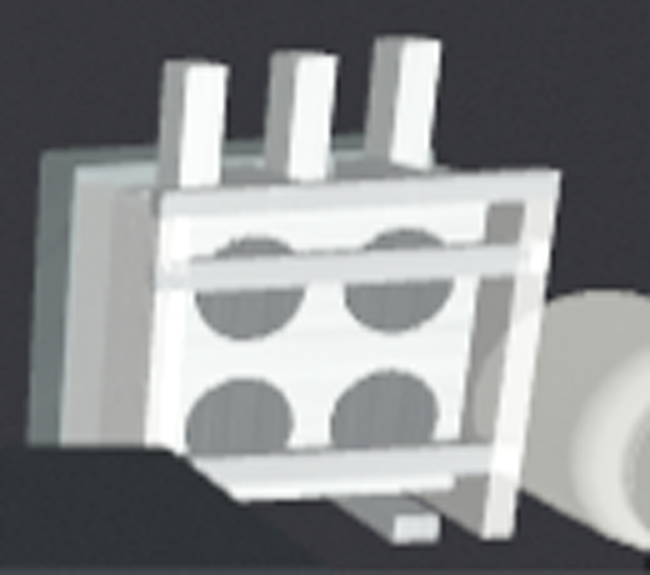

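```bash
cat > m.py <<'E'
from h import *
np.set_printoptions(precision=4,suppress=True)
E
python3 - <<'E'
from m import *
o=robot.get_obs(); c=robot.camera("wrist")
f=lambda x,y:(120+x/3-.33,170+y/3-.33)
g=lambda x,y:(395+x/5-.4,145+y/5-.4)
for n,p,z in [("D tip l",f(711,22),.042),("D tip r",f(690,22),.042),("D front l",f(709,101),.042),("D front r",f(537,105),.042),
  ("div32 r front",f(271,99),.036),("div32 l",f(300,99),.036),("div21 r",f(493,99),.036),("div21 l",f(522,99),.036),
  ("wall3 outer front",f(37,107),.044),("wall1 outer front",f(753,103),.044),("wall3 inner",f(75,104),.044),("wall1 inner",f(713,100),.044)]:
    print(n,atz(c,p,z,o))
for n,p,z in [("C tip r",g(181,62),.07),("C tip l",g(229,66),.07),("C base l",g(222,184),.07),("B tip r",g(286,54),.056),("B tip l",g(338,56),.056),("A tip r",g(404,38),.042),("A tip l",g(441,40),.042),("A base l",g(432,164),.042),
  ("top fr r",g(160,195),.08),("top fr l",g(560,172),.08),("top back r",g(235,500),.08),("top back l",g(515,538),.08)]:
    print(n,atz(c,p,z,o))
E
```

```text
D tip l [0.5134 0.1681 0.042 ]
D tip r [0.5128 0.1581 0.042 ]
D front l [0.5522 0.1672 0.042 ]
D front r [0.5491 0.0839 0.042 ]
div32 r front [ 0.5398 -0.0462  0.036 ]
div32 l [ 0.5407 -0.032   0.036 ]
div21 r [0.5464 0.0627 0.036 ]
div21 l [0.5473 0.0769 0.036 ]
wall3 outer front [ 0.535  -0.1576  0.044 ]
wall1 outer front [0.5539 0.188  0.044 ]
wall3 inner [ 0.5346 -0.139   0.044 ]
wall1 inner [0.5512 0.1687 0.044 ]
C tip r [0.4874 0.258  0.07  ]
C tip l [0.4892 0.2706 0.07  ]
C base l [0.5207 0.2711 0.07  ]
B tip r [0.4889 0.2929 0.056 ]
B tip l [0.4903 0.307  0.056 ]
A tip r [0.4883 0.3331 0.042 ]
A tip l [0.4895 0.3434 0.042 ]
A base l [0.5246 0.3447 0.042 ]
top fr r [0.5204 0.25   0.08  ]
top fr l [0.5206 0.3534 0.08  ]
top back r [0.6075 0.276  0.08  ]
top back l [0.6236 0.3543 0.08  ]
```

```bash
python3 -c "
from m import *
s=go((.529,.1625,.12),.057);go((.529,.1625,.018),.057,start=s)"
```

```text
call 1 t(cm) [-1.05  5.21  9.57] r [ 0.    -0.    -0.001] -> world [0.516 0.111 0.216]
call 2 t(cm) [-1.05  5.21  9.57] r [ 0.    -0.    -0.001] -> world [0.529 0.162 0.12 ]
call 1 t(cm) [ 0.   0.  10.2] r [0. 0. 0.] -> world [0.529 0.162 0.018]
```

Call:
send_rows([
  {"tx": -2.1, "ty": 10.4, "tz": 17, "rx": 0, "ry": 0, "rz": 0},
  {"tx": -2.1, "ty": 10.4, "tz": 17, "rx": 0, "ry": 0, "rz": 0},
  {"tx": -2.1, "ty": 10.4, "tz": 17, "rx": 0, "ry": 0, "rz": 0},
  {"tx": -2.1, "ty": 10.4, "tz": 17, "rx": 0, "ry": 0, "rz": 0},
  {"tx": -2.1, "ty": 10.4, "tz": 17, "rx": 0, "ry": 0, "rz": 0},
])

```text
time: 9.35
position: [0.5285, 0.1636, 0.1392]
tool_rot: [0.029, 1.0, 0.0, -0.001]
ft_force: [0.7, -0.1, 0.6]
grip_width: 0.024
```

Call:
send_rows([
  {"tx": 0, "ty": 0, "tz": 0, "rx": 0, "ry": 0, "rz": 0},
  {"tx": 0, "ty": 0, "tz": 3, "rx": 0, "ry": 0, "rz": 0},
])

```text
time: 9.52
position: [0.5321, 0.1635, 0.1139]
tool_rot: [0.028, 1.0, 0.0, 0.004]
ft_force: [0.8, 0.2, 0.5]
grip_width: 0.024
```

```bash
python3 -c "
from m import *
o=robot.get_obs();c=robot.camera('wrist');save(c,'w4')
go((.529,.1625,.018),.057)
c=robot.camera('side');save(c,'s4',(200,150,400,350),3)"
```

```text
call 1 t(cm) [-0.17  0.04  8.96] r [-0.001 -0.004 -0.   ] -> world [0.529 0.162 0.018]
```

View pics/w4.png

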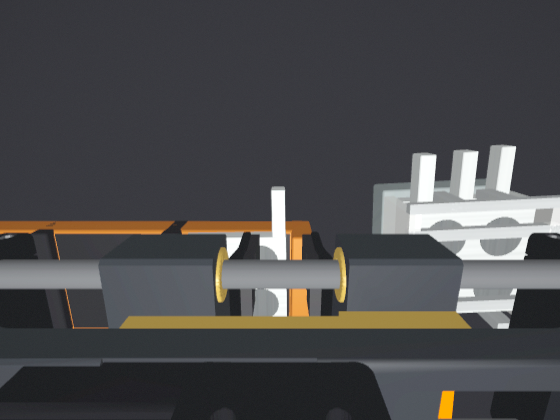

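View pics/s4.png

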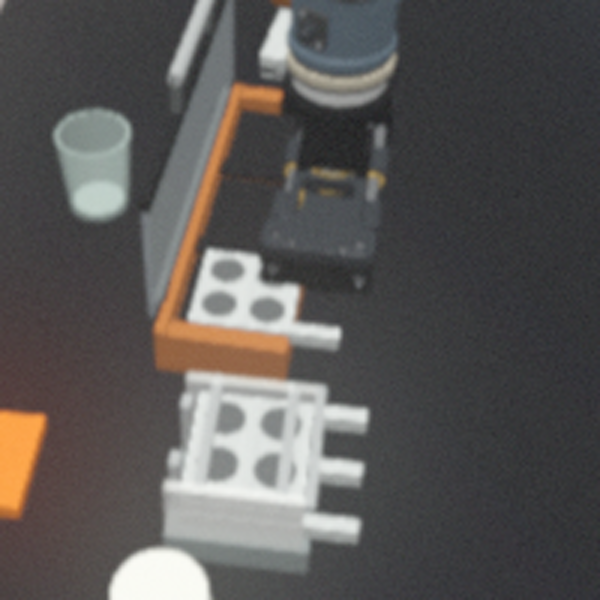

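Call:
send_rows([
  {"tx": 0.1, "ty": 0, "tz": 4, "rx": 0, "ry": 0, "rz": 0},
  {"tx": 0.1, "ty": 0, "tz": 7, "rx": 0, "ry": 0, "rz": 0},
  {"tx": 0.1, "ty": 0, "tz": 8.8, "rx": 0, "ry": 0, "rz": 0},
  {"tx": 0.1, "ty": 0, "tz": 8.8, "rx": 0, "ry": 0, "rz": 0},
])

```text
time: 9.95
position: [0.5265, 0.1615, 0.0223]
tool_rot: [0.029, 1.0, -0.0, -0.002]
ft_force: [0.4, -0.2, -0.1]
grip_width: 0.024
```

Call:
send_rows([
  {"tx": 0, "ty": 0, "tz": 0, "rx": 0, "ry": 0, "rz": 0},
  {"tx": 0, "ty": 0, "tz": 0, "rx": 0, "ry": 0, "rz": 0},
  {"tx": 0, "ty": 0, "tz": 0, "rx": 0, "ry": 0, "rz": 0},
  {"tx": 0, "ty": 0, "tz": 0, "rx": 0, "ry": 0, "rz": 0},
], claw=0.3, squeeze=50)

```text
time: 10.28
position: [0.5297, 0.1624, 0.0258]
tool_rot: [0.029, 1.0, 0.0, 0.002]
ft_force: [0.5, 0.0, 4.6]
grip_width: 0.0105
```

Call:
send_rows([
  {"tx": 0, "ty": 0, "tz": -2, "rx": 0, "ry": 0, "rz": 0},
  {"tx": 0, "ty": 0, "tz": -5, "rx": 0, "ry": 0, "rz": 0},
  {"tx": 0, "ty": 0, "tz": -8, "rx": 0, "ry": 0, "rz": 0},
  {"tx": 0, "ty": 0, "tz": -10, "rx": 0, "ry": 0, "rz": 0},
  {"tx": 0, "ty": 0, "tz": -10, "rx": 0, "ry": 0, "rz": 0},
])

```text
time: 10.7
position: [0.5312, 0.163, 0.1288]
tool_rot: [0.029, 1.0, 0.001, 0.005]
ft_force: [0.8, -0.1, 0.5]
grip_width: 0.0108
```

```bash
python3 -c "
from m import *
o=robot.get_obs();print(o['position'],Ro.from_quat(o['tool_rot']).as_matrix()[:,1],o['grip_width'],o['time']); c=robot.camera('wrist');save(c,'w5')
c=robot.camera('side');save(c,'s5',(200,120,400,320),3)
t=robot.camera('top');save(t,'t5',(270,180,450,280),4)
P=cloud(t);m=(P[...,1]<-.23)&(P[...,1]>-.37)&(P[...,0]>.5)&(P[...,0]<.65)&(P[...,2]>.018)&(P[...,2]<.04);q=P[m][:,:2]
print(len(q),q.mean(0),cv2.minAreaRect((q*1000).astype(np.float32)))
P=cloud(c);m=(P[...,1]<-.23)&(P[...,1]>-.37)&(P[...,0]>.5)&(P[...,0]<.65)&(P[...,2]>.02)&(P[...,2]<.04);q=P[m][:,:2]
print(len(q),q.mean(0),cv2.minAreaRect((q*1000).astype(np.float32)))
"
```

```text
[0.5312 0.163  0.1288] [0.0575 0.9983 0.0017] 0.010846880177158956 10.7
944 [ 0.5664 -0.2865] ((566.61279296875, -287.1664123535156), (100.75244903564453, 101.3628921508789), 83.04547119140625)
100 [ 0.6073 -0.2806] ((604.5297241210938, -290.6921081542969), (98.9515380859375, 23.13602066040039), 82.8191146850586)
```

View pics/w5.png

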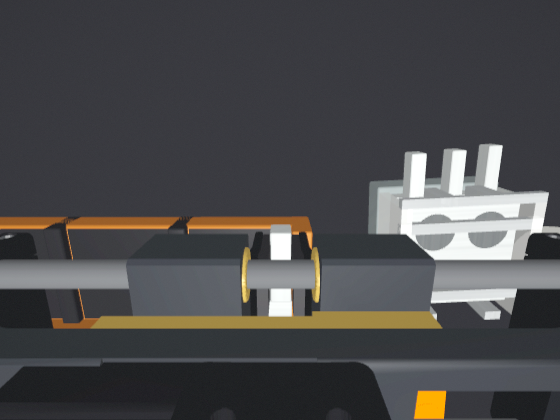

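View pics/s5.png

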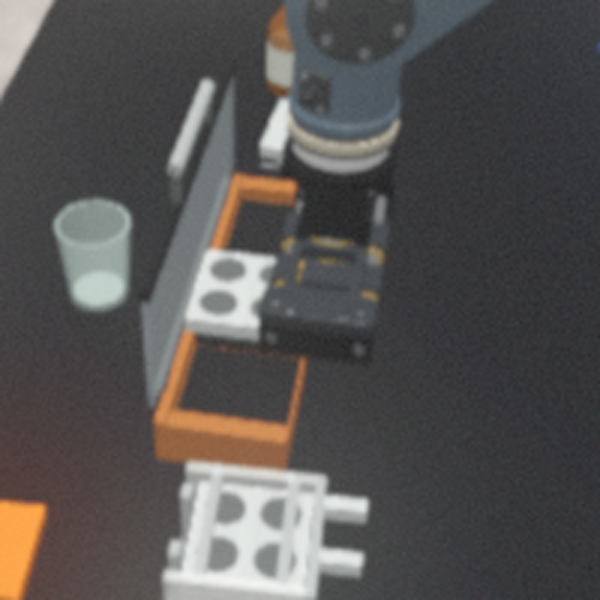

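View pics/t5.png

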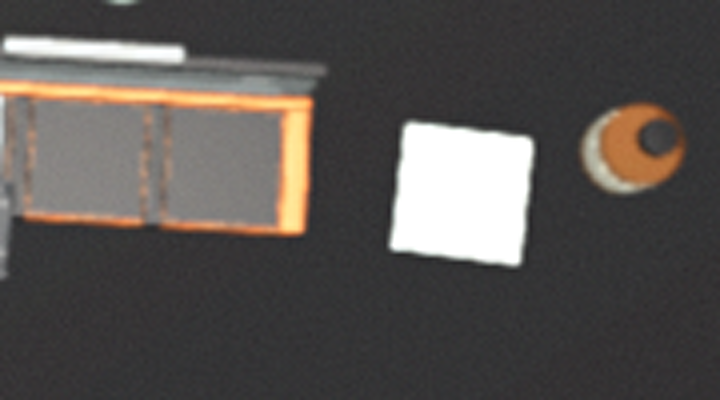

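Run:
```python
from m import *
t=robot.camera("top")
f=lambda x,y:(270+x/4-.375,180+y/4-.375)
cs=[atz(t,f(*p),.028) for p in [(402,121),(533,137),(521,266),(390,249)]]
print(np.array(cs),np.mean(cs,0))
s=np.load("side0.npz");P=s["P"]
m=(P[...,1]<-.22)&(P[...,1]>-.38)&(P[...,0]>.5)&(P[...,0]<.65)&(P[...,2]>.02)&(P[...,2]<.04);q=P[m][:,:2]
print(len(q),q.mean(0),cv2.minAreaRect((q*1000).astype(np.float32)))
s=np.load("w3.npz");P=s["P"]
m=(P[...,1]<-.22)&(P[...,1]>-.38)&(P[...,0]>.5)&(P[...,0]<.65)&(P[...,2]>.022)&(P[...,2]<.04);q=P[m][:,:2]
print(len(q),q.mean(0),cv2.minAreaRect((q*1000).astype(np.float32)))
s=robot.camera("side"); r=robot.tip_of("cooler_top","side"); print([(a["p"],atz(s,a["xy"],.028)) for a in r])
r=robot.tip_of("cooler_top","top"); print([(a["p"],atz(t,a["xy"],.028)) for a in r])
```

```text
[[ 0.6253 -0.2412  0.028 ]
 [ 0.6123 -0.3465  0.028 ]
 [ 0.5084 -0.3342  0.028 ]
 [ 0.5218 -0.2297  0.028 ]] [ 0.567  -0.2879  0.028 ]
539 [ 0.5665 -0.2825] ((566.9359130859375, -287.5960388183594), (108.64962768554688, 100.77348327636719), 83.31017303466797)
3989 [ 0.5618 -0.2852] ((565.27001953125, -288.8052673339844), (101.66655731201172, 100.56196594238281), 82.74639129638672)
[]
[(0.92, array([ 0.573 , -0.2848,  0.028 ]))]
```

```bash
python3 -c "
from m import *
o=robot.get_obs();print(o['position'],o['time'])
s=go((.51,.09,.14),.06);s=go((.5086,-.2442,.14),.125,n=2,start=s)"
```

```text
[0.5269 0.1624 0.1222] 11.05
call 1 t(cm) [ 1.28 -7.32 -1.77] r [-0.    -0.003  0.002] -> world [0.51 0.09 0.14]
call 1 t(cm) [ -0.93 -16.68   0.  ] r [0.    0.    0.033] -> world [ 0.509 -0.077  0.14 ]
call 2 t(cm) [ -1.47 -16.65   0.  ] r [0.    0.    0.033] -> world [ 0.509 -0.244  0.14 ]
```

Call:
send_rows([
  {"tx": 1.3, "ty": -3, "tz": -1.7, "rx": 0, "ry": 0, "rz": 0},
  {"tx": 1.3, "ty": -6, "tz": -1.7, "rx": 0, "ry": 0, "rz": 0},
  {"tx": 1.3, "ty": -9.0, "tz": -1.7, "rx": 0, "ry": 0, "rz": 0},
  {"tx": 1.2, "ty": -12.2, "tz": -1.7, "rx": 0, "ry": 0, "rz": 0},
  {"tx": 1.0, "ty": -15.5, "tz": -1.7, "rx": 0, "ry": 0, "rz": 0},
])

```text
time: 11.47
position: [0.5079, 0.0075, 0.1397]
tool_rot: [0.028, 1.0, 0.0, -0.001]
ft_force: [0.7, 0.7, -1.7]
grip_width: 0.0103
```

Call:
send_rows([
  {"tx": -0.3, "ty": -3.5, "tz": 0, "rx": 0, "ry": 0, "rz": 0.01},
  {"tx": -0.6, "ty": -7, "tz": 0, "rx": 0, "ry": 0, "rz": 0.03},
  {"tx": -0.9, "ty": -10.5, "tz": 0, "rx": 0, "ry": 0, "rz": 0.05},
  {"tx": -1.2, "ty": -14, "tz": 0, "rx": 0, "ry": 0, "rz": 0.065},
  {"tx": -1.4, "ty": -17, "tz": 0, "rx": 0, "ry": 0, "rz": 0.065},
])

```text
time: 11.88
position: [0.5128, -0.1645, 0.1396]
tool_rot: [0.062, 0.998, 0.0, -0.001]
ft_force: [0.2, 0.3, -0.8]
grip_width: 0.0107
```

Call:
send_rows([
  {"tx": -0.4, "ty": -3, "tz": 0, "rx": 0, "ry": 0, "rz": 0},
  {"tx": -0.9, "ty": -6, "tz": 0, "rx": 0, "ry": 0, "rz": 0},
  {"tx": -0.9, "ty": -8, "tz": 0, "rx": 0, "ry": 0, "rz": 0},
  {"tx": -0.9, "ty": -8, "tz": 0, "rx": 0, "ry": 0, "rz": 0},
])

```text
time: 12.22
position: [0.5125, -0.2474, 0.1396]
tool_rot: [0.063, 0.998, -0.001, 0.0]
ft_force: [-0.3, 0.5, -1.4]
grip_width: 0.0105
```

Run:
```python
from m import *
s=robot.camera('side');save(s,'s6',(200,80,400,230),3)
t=robot.camera('top');save(t,'t6',(340,180,450,270),6)
go((.5086,-.2442,.06),.125)
o=robot.get_obs();print(o['position'],o['grip_width'],o['time'])
P=cloud(t);m=(P[...,1]<-.20)&(P[...,1]>-.39)&(P[...,0]>.56)&(P[...,0]<.67)&(P[...,2]>.1)&(P[...,2]<.2);q=P[m]
if len(q)>10:
  A=np.c_[q[:,:2],np.ones(len(q))]; w=np.linalg.lstsq(A,q[:,2],rcond=None)[0]; print(len(q),w,q.min(0),q.max(0))
```

```text
call 1 t(cm) [ 0.25 -0.18  7.94] r [ 0.002 -0.002  0.   ] -> world [ 0.509 -0.244  0.06 ]
[ 0.5115 -0.2429  0.1394] 0.010312630025195932 12.3167
166 [ 0.0129 -0.0226  0.1386] [ 0.5766 -0.3304  0.1397] [ 0.6166 -0.246   0.1636]
```

View pics/s6.png

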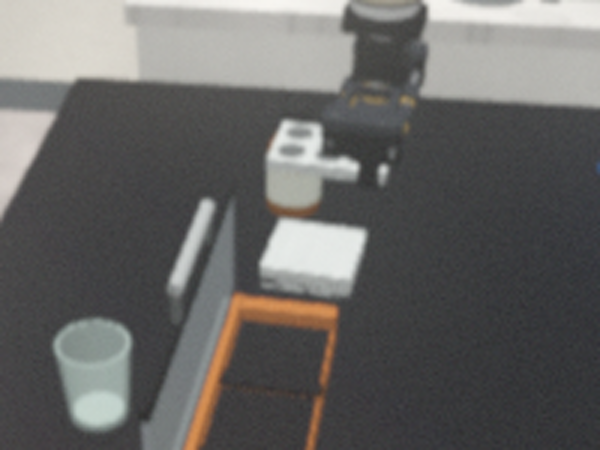

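View pics/t6.png

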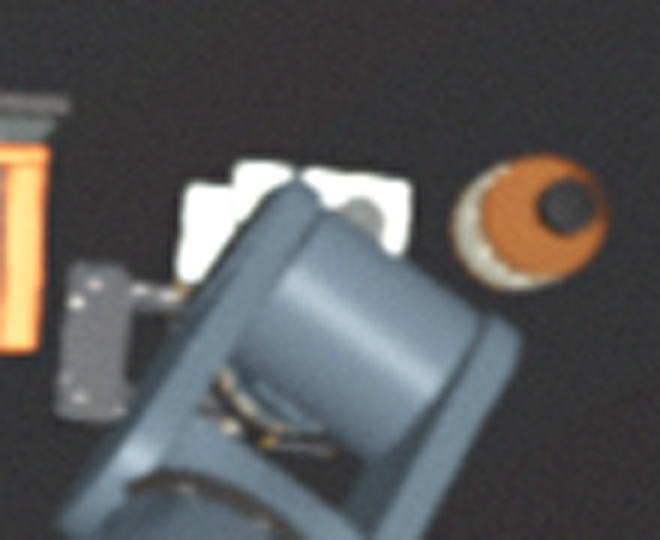

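Call:
send_rows([
  {"tx": 0.25, "ty": -0.1, "tz": 3.5, "rx": 0, "ry": 0, "rz": 0},
  {"tx": 0.25, "ty": -0.1, "tz": 7, "rx": 0, "ry": 0, "rz": 0},
  {"tx": 0.25, "ty": -0.1, "tz": 9.5, "rx": 0, "ry": 0, "rz": 0},
  {"tx": 0.25, "ty": -0.1, "tz": 10.8, "rx": 0, "ry": 0, "rz": 0},
  {"tx": 0.25, "ty": -0.1, "tz": 10.8, "rx": 0, "ry": 0, "rz": 0},
])

```text
time: 12.73
position: [0.5072, -0.2399, 0.029]
tool_rot: [0.061, 0.998, 0.003, -0.004]
ft_force: [-0.1, -0.2, -0.4]
grip_width: 0.0106
```

Call:
send_rows([
  {"tx": 0, "ty": 0, "tz": 0.5, "rx": 0, "ry": 0, "rz": 0},
  {"tx": 0, "ty": 0, "tz": 0.75, "rx": 0, "ry": 0, "rz": 0},
  {"tx": 0, "ty": 0, "tz": 0.75, "rx": 0, "ry": 0, "rz": 0},
])

```text
time: 12.98
position: [0.5103, -0.2429, 0.0262]
tool_rot: [0.061, 0.998, -0.0, 0.001]
ft_force: [-1.0, -0.3, -0.6]
grip_width: 0.0106
```

Call:
send_rows([
  {"tx": 0, "ty": 0, "tz": 0.2, "rx": 0, "ry": 0, "rz": 0},
  {"tx": 0, "ty": 0, "tz": 0.2, "rx": 0, "ry": 0, "rz": 0},
])

```text
time: 13.15
position: [0.5106, -0.2432, 0.0257]
tool_rot: [0.061, 0.998, -0.001, 0.001]
ft_force: [-1.8, 2.8, 12.0]
grip_width: 0.0106
```

Call:
send_rows([
  {"tx": 0, "ty": 0, "tz": 0, "rx": 0, "ry": 0, "rz": 0},
  {"tx": 0, "ty": 0, "tz": 0, "rx": 0, "ry": 0, "rz": 0},
  {"tx": 0, "ty": 0, "tz": 0, "rx": 0, "ry": 0, "rz": 0},
  {"tx": 0, "ty": 0, "tz": 0, "rx": 0, "ry": 0, "rz": 0},
], claw=2.4)

```text
time: 13.48
position: [0.5101, -0.2436, 0.0234]
tool_rot: [0.061, 0.998, -0.0, 0.0]
ft_force: [0.0, 0.6, -0.1]
grip_width: 0.0224
```

Call:
send_rows([
  {"tx": 0, "ty": 0, "tz": -3, "rx": 0, "ry": 0, "rz": 0},
  {"tx": 0, "ty": 0, "tz": -7, "rx": 0, "ry": 0, "rz": 0},
  {"tx": 0, "ty": 0, "tz": -11, "rx": 0, "ry": 0, "rz": 0},
  {"tx": 0, "ty": 1, "tz": -14, "rx": 0, "ry": 0, "rz": 0},
  {"tx": 0, "ty": 3, "tz": -17, "rx": 0, "ry": 0, "rz": 0},
])

```text
time: 13.9
position: [0.514, -0.2156, 0.1951]
tool_rot: [0.063, 0.998, -0.001, 0.001]
ft_force: [0.7, 0.5, 0.1]
grip_width: 0.0241
```

Run:
```python
from m import *
s=robot.camera('side');save(s,'s7',(200,80,400,230),3)
o=robot.get_obs();print(o['position'],o['grip_width'],o['time'])
w=robot.camera('wrist');save(w,'w7')
r=robot.tip_of("carrier_D_c","wrist"); print([(a["p"],a["xy"],atz(w,a["xy"],.035,o)) for a in r])
t=robot.camera('top')
r=robot.tip_of("carrier_D_c","top"); print([(a["p"],a["xy"],atz(t,a["xy"],.035)) for a in r])
go((.46,.30,.26),0.0)
```

```text
[ 0.5164 -0.2121  0.2005] 0.024291585376528986 13.95
[(0.68, [222.7, 240.9], array([ 0.5701, -0.2854,  0.035 ]))]
[(0.71, [293.1, 191.7], array([0.6835, 0.0078, 0.035 ])), (0.4, [385.5, 224.1], array([ 0.5785, -0.2885,  0.035 ]))]
call 1 t(cm) [ 3.84 16.77 -2.24] r [ 0.    -0.    -0.041] -> world [ 0.495 -0.042  0.215]
call 2 t(cm) [ 3.15 16.91 -2.25] r [ 0.    -0.    -0.041] -> world [0.478 0.129 0.238]
call 3 t(cm) [ 2.46 17.03 -2.25] r [ 0.    -0.    -0.041] -> world [0.46 0.3  0.26]
```

View pics/s7.png

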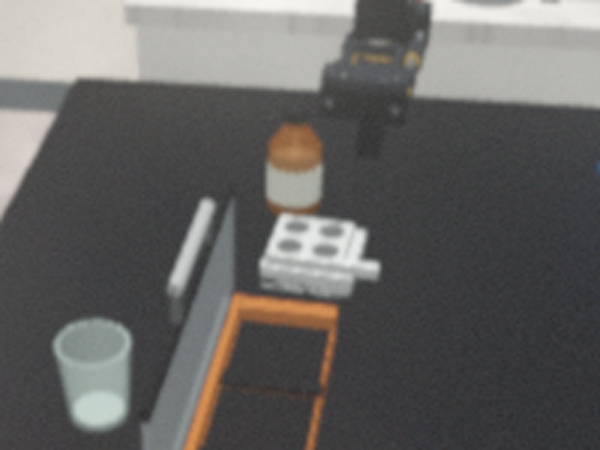

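View pics/w7.png

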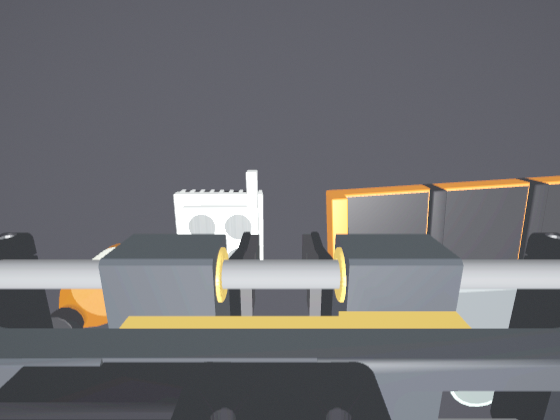

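Run:
```python
import cv2
im=cv2.imread("pics/w7.png")[160:245,160:280]
cv2.imwrite("pics/w7c.png",cv2.resize(im,None,fx=6,fy=6,interpolation=cv2.INTER_CUBIC))
```

```text
(no output)
```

View pics/w7c.png

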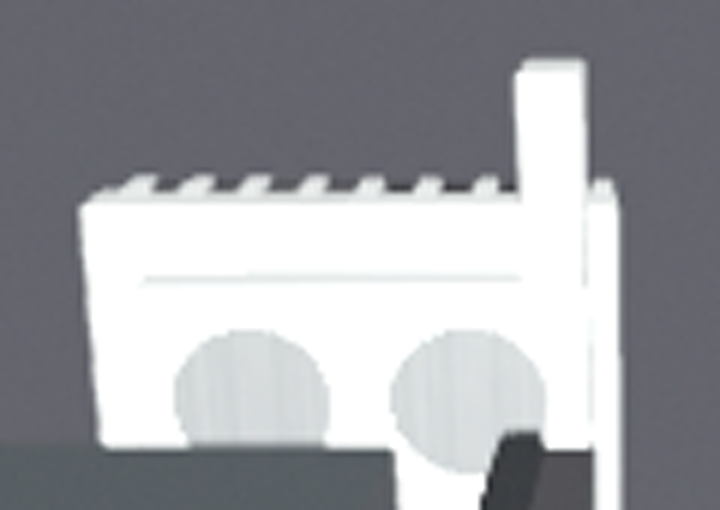

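Run:
```python
from m import *
o=robot.get_obs();c=robot.camera("wrist")
f=lambda x,y:(160+x/6-.42,160+y/6-.42)
a=atz(c,f(82,205),.028,o);b=atz(c,f(618,203),.028,o); d1=atz(c,f(592,286),.042,o); d0=atz(c,f(145,286),.042,o); tl=atz(c,f(586,72),.042,o); tr=atz(c,f(519,72),.042,o)
psi=-.125; R=np.array([[np.cos(psi),-np.sin(psi)],[np.sin(psi),np.cos(psi)]])
print(a,b,np.linalg.norm(a-b)); print(d0,d1,tl,tr)
print("cooler ctr", (a+b)[:2]/2+R@[.05,0]); print("D ctr from right corner",d1[:2]+R@[.042,-.042], "from tip", (tl+tr)[:2]/2+R@[.081,-.036])
```

```text
[ 0.5034 -0.3299  0.028 ] [ 0.515 -0.233  0.028] 0.09756912509945308
[ 0.5166 -0.3166  0.042 ] [ 0.5262 -0.2384  0.042 ] [ 0.4885 -0.2341  0.042 ] [ 0.4871 -0.2454  0.042 ]
cooler ctr [ 0.5588 -0.2877]
D ctr from right corner [ 0.5627 -0.2853] from tip [ 0.5637 -0.2856]
```

Call:
send_rows([
  {"tx": 3.5, "ty": 16.9, "tz": -2.2, "rx": 0, "ry": 0, "rz": -0.041},
  {"tx": 3.5, "ty": 16.9, "tz": -2.2, "rx": 0, "ry": 0, "rz": -0.041},
  {"tx": 3.5, "ty": 16.9, "tz": -2.2, "rx": 0, "ry": 0, "rz": -0.041},
  {"tx": 3.5, "ty": 16.9, "tz": -2.2, "rx": 0, "ry": 0, "rz": -0.041},
  {"tx": 3.5, "ty": 16.9, "tz": -2.2, "rx": 0, "ry": 0, "rz": -0.041},
], claw=2.2)

```text
time: 14.62
position: [0.4965, -0.0364, 0.2136]
tool_rot: [0.039, 0.999, 0.002, -0.003]
ft_force: [0.1, -0.0, -0.1]
grip_width: 0.022
```

Call:
send_rows([
  {"tx": 3, "ty": 17, "tz": -1, "rx": 0, "ry": 0, "rz": -0.041},
  {"tx": 3, "ty": 17, "tz": -1, "rx": 0, "ry": 0, "rz": -0.041},
  {"tx": 3, "ty": 17, "tz": -1, "rx": 0, "ry": 0, "rz": -0.041},
  {"tx": 3, "ty": 17, "tz": -1, "rx": 0, "ry": 0, "rz": -0.041},
  {"tx": 3, "ty": 17, "tz": -1, "rx": 0, "ry": 0, "rz": -0.041},
])

```text
time: 15.03
position: [0.4817, 0.1348, 0.2238]
tool_rot: [0.018, 1.0, 0.001, -0.002]
ft_force: [-0.0, -0.0, 0.8]
grip_width: 0.0217
```

Call:
send_rows([
  {"tx": -1, "ty": 17, "tz": 2, "rx": 0, "ry": 0, "rz": -0.041},
  {"tx": -1, "ty": 17, "tz": 2, "rx": 0, "ry": 0, "rz": -0.041},
  {"tx": -1, "ty": 17, "tz": 2, "rx": 0, "ry": 0, "rz": -0.041},
  {"tx": -1, "ty": 17, "tz": 2, "rx": 0, "ry": 0, "rz": -0.041},
  {"tx": -1, "ty": 17, "tz": 2, "rx": 0, "ry": 0, "rz": -0.041},
])

```text
time: 15.45
position: [0.5008, 0.3044, 0.2025]
tool_rot: [-0.002, 1.0, 0.001, -0.001]
ft_force: [0.3, -1.0, -0.7]
grip_width: 0.022
```

Run:
```python
from m import *
robot.camera("wrist");robot.camera("wrist")
o=robot.get_obs();print(o['position'],Ro.from_quat(o['tool_rot']).as_matrix()[:,1],o['grip_width'],o['time'])
w=robot.camera('wrist');save(w,'w8');np.savez("w8.npz",P=cloud(w,o))
save(w,'w8c',(180,100,400,240),3.5)
for l,z in [("magazine_gate",.047),("magazine_floor",.028)]:
  r=robot.tip_of(l,"wrist"); print(l,[(a["p"],a["xy"],atz(w,a["xy"],z,o)) for a in r])
```

```text
[0.5001 0.3001 0.2028] [-0.0029  1.     -0.0018] 0.02212887200242032 15.55
magazine_gate [(0.7, [284.9, 211.9], array([0.5227, 0.305 , 0.047 ]))]
magazine_floor []
```

View pics/w8.png

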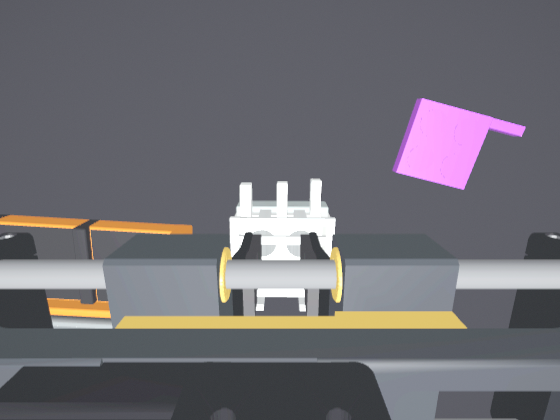

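View pics/w8c.png

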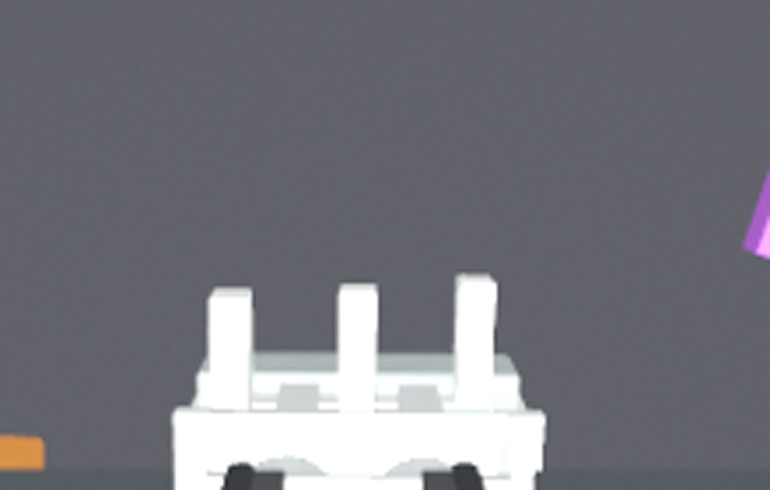

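Run:
```python
from m import *
o=robot.get_obs();c=robot.camera("wrist")
f=lambda x,y:(180+x/3.5-.36,100+y/3.5-.36)
for n,p,z in [("C r",(210,296),.07),("C l",(252,296),.07),("Cb l",(249,409),.07),("Cb r",(208,409),.07),("B r",(339,289),.056),("B l",(377,289),.056),("B base r",(338,411),.056),("B base l",(375,411),.056),("A r",(457,280),.042),("A l",(496,281),.042),("A base r",(455,409),.042),("A base l",(493,409),.042),("bar r",(174,412),.08),("bar l",(543,414),.08)]:
    print(n,atz(c,f(*p),z,o))
```

```text
C r [0.4882 0.2578 0.07  ]
C l [0.4882 0.2696 0.07  ]
Cb l [0.5214 0.2679 0.07  ]
Cb r [0.5214 0.256  0.07  ]
B r [0.489  0.2938 0.056 ]
B l [0.489 0.305 0.056]
B base r [0.5264 0.2933 0.056 ]
B base l [0.5265 0.3045 0.056 ]
A r [0.4889 0.3298 0.042 ]
A l [0.4892 0.3417 0.042 ]
A base r [0.5302 0.3301 0.042 ]
A base l [0.5302 0.3421 0.042 ]
bar r [0.5192 0.2479 0.08  ]
bar l [0.5199 0.351  0.08  ]
```

```bash
python3 -c "
from m import *
s=go((.5005,.336,.10),0);go((.5005,.336,.021),0,start=s)"
```

```text
call 1 t(cm) [-0.02  3.84 10.45] r [-0.001 -0.001 -0.002] -> world [0.5   0.336 0.1  ]
call 1 t(cm) [0.  0.  7.9] r [0. 0. 0.] -> world [0.5   0.336 0.021]
```

Call:
send_rows([
  {"tx": 0, "ty": 3.85, "tz": 3, "rx": 0, "ry": 0, "rz": 0},
  {"tx": 0, "ty": 3.85, "tz": 7, "rx": 0, "ry": 0, "rz": 0},
  {"tx": 0, "ty": 3.85, "tz": 10, "rx": 0, "ry": 0, "rz": 0},
  {"tx": 0, "ty": 3.85, "tz": 10.4, "rx": 0, "ry": 0, "rz": 0},
  {"tx": 0, "ty": 3.85, "tz": 10.4, "rx": 0, "ry": 0, "rz": 0},
])

```text
time: 16.17
position: [0.4989, 0.3361, 0.0992]
tool_rot: [0.001, 1.0, -0.001, -0.003]
ft_force: [0.8, 0.3, 0.2]
grip_width: 0.0219
```

```bash
python3 -c "
from m import *
w=robot.camera('wrist');save(w,'w9',(180,100,400,240),3.5)
o=robot.get_obs();print(o['position'],o['grip_width'])
go((.5005,.336,.021),0)"
```

```text
[0.5006 0.337  0.1013] 0.02244012040378766
call 1 t(cm) [ 0.01 -0.09  8.03] r [-0.001 -0.001 -0.002] -> world [0.5   0.336 0.021]
```

View pics/w9.png

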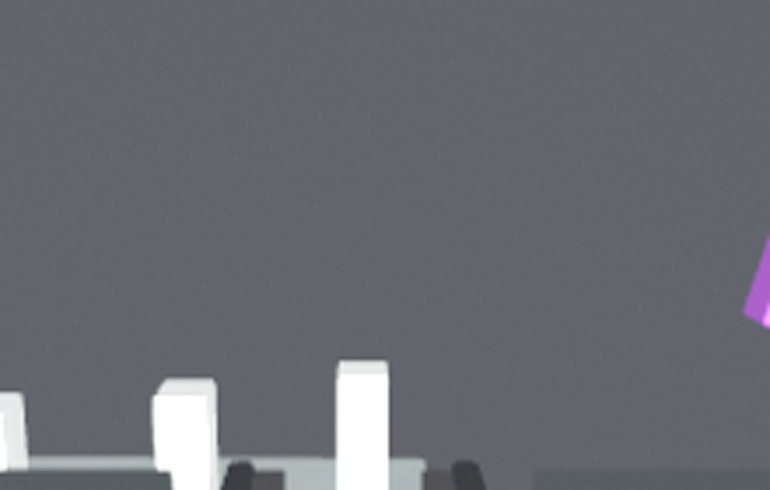

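Call:
send_rows([
  {"tx": 0, "ty": 0.1, "tz": 3, "rx": 0, "ry": 0, "rz": 0},
  {"tx": 0, "ty": 0.1, "tz": 6, "rx": 0, "ry": 0, "rz": 0},
  {"tx": 0, "ty": 0.1, "tz": 7.6, "rx": 0, "ry": 0, "rz": 0},
  {"tx": 0, "ty": 0.1, "tz": 8.0, "rx": 0, "ry": 0, "rz": 0},
  {"tx": 0, "ty": 0.1, "tz": 8.0, "rx": 0, "ry": 0, "rz": 0},
])

```text
time: 16.63
position: [0.5014, 0.339, 0.0223]
tool_rot: [0.0, 1.0, 0.0, 0.001]
ft_force: [-0.0, 0.2, 0.6]
grip_width: 0.022
```

Call:
send_rows([
  {"tx": 0, "ty": 0, "tz": 0, "rx": 0, "ry": 0, "rz": 0},
  {"tx": 0, "ty": 0, "tz": 0, "rx": 0, "ry": 0, "rz": 0},
  {"tx": 0, "ty": 0, "tz": 0, "rx": 0, "ry": 0, "rz": 0},
  {"tx": 0, "ty": 0, "tz": 0, "rx": 0, "ry": 0, "rz": 0},
], claw=0.3, squeeze=55)

```text
time: 16.97
position: [0.5019, 0.3394, 0.0232]
tool_rot: [-0.0, 1.0, 0.0, 0.002]
ft_force: [0.5, -2.1, 5.8]
grip_width: 0.0108
```

```bash
python3 -c "
from m import *
w=robot.camera('side');save(w,'s10',(220,220,360,380),4)
o=robot.get_obs();print(o['position'],o['grip_width'],o['ft_force'])"
```

```text
[0.5019 0.3394 0.0231] 0.011200344574591152 [ 0.384  -1.714   5.0376]
```

View pics/s10.png

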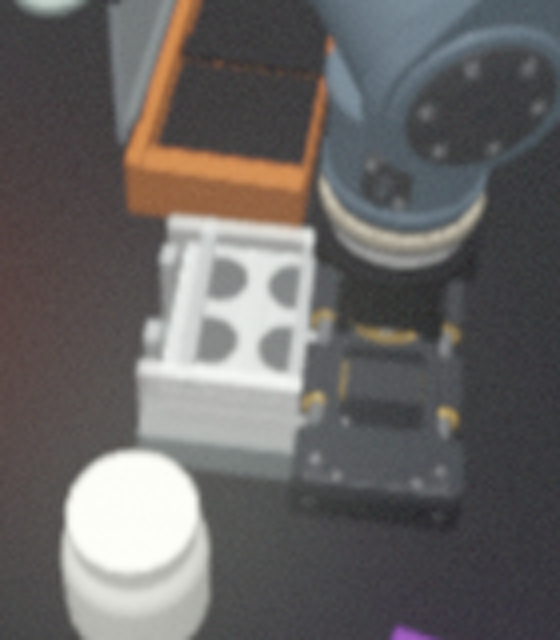

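Call:
send_rows([
  {"tx": 1, "ty": 0, "tz": -0.1, "rx": 0, "ry": 0, "rz": 0},
  {"tx": 3, "ty": 0, "tz": -0.1, "rx": 0, "ry": 0, "rz": 0},
  {"tx": 5, "ty": 0, "tz": -0.1, "rx": 0, "ry": 0, "rz": 0},
  {"tx": 7, "ty": 0, "tz": -0.1, "rx": 0, "ry": 0, "rz": 0},
  {"tx": 9, "ty": 0, "tz": -0.1, "rx": 0, "ry": 0, "rz": 0},
])

```text
time: 17.43
position: [0.4117, 0.3398, 0.0231]
tool_rot: [0.0, 1.0, 0.001, 0.002]
ft_force: [1.4, -0.4, 0.1]
grip_width: 0.0105
```

Call:
send_rows([
  {"tx": 1.2, "ty": 0, "tz": 0, "rx": 0, "ry": 0, "rz": 0},
  {"tx": 2, "ty": 0, "tz": 0, "rx": 0, "ry": 0, "rz": 0},
  {"tx": 2, "ty": 0, "tz": 0, "rx": 0, "ry": 0, "rz": 0},
])

```text
time: 17.68
position: [0.3878, 0.3389, 0.022]
tool_rot: [-0.001, 1.0, -0.001, -0.001]
ft_force: [-0.1, -0.8, -1.5]
grip_width: 0.0104
```

```bash
python3 -c "
from m import *
w=robot.camera('side');save(w,'s11',(220,220,380,380),4)
o=robot.get_obs();print(o['position'],o['grip_width'],o['ft_force'])"
```

```text
[0.3895 0.3393 0.022 ] 0.010644073700797632 [-0.4387 -0.4094 -1.0198]
```

View pics/s11.png

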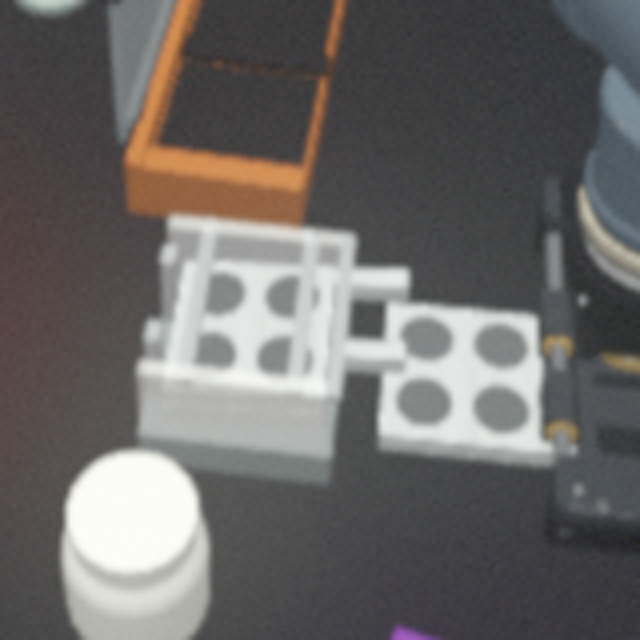

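Call:
send_rows([
  {"tx": 1, "ty": 0, "tz": 0, "rx": 0, "ry": 0, "rz": 0},
  {"tx": 2, "ty": 0, "tz": 0, "rx": 0, "ry": 0, "rz": 0},
  {"tx": 3, "ty": 0, "tz": 0, "rx": 0, "ry": 0, "rz": 0},
  {"tx": 3.5, "ty": 0, "tz": 0, "rx": 0, "ry": 0, "rz": 0},
  {"tx": 3.5, "ty": 0, "tz": 0, "rx": 0, "ry": 0, "rz": 0},
])

```text
time: 18.15
position: [0.3531, 0.3387, 0.0219]
tool_rot: [-0.001, 1.0, -0.001, -0.001]
ft_force: [0.2, -0.1, -1.8]
grip_width: 0.0106
```

Call:
send_rows([
  {"tx": 0, "ty": 0, "tz": -2, "rx": 0, "ry": 0, "rz": 0},
  {"tx": 0, "ty": 0, "tz": -5, "rx": 0, "ry": 0, "rz": 0},
  {"tx": 0, "ty": 0, "tz": -8, "rx": 0, "ry": 0, "rz": 0},
  {"tx": 0, "ty": 0, "tz": -11, "rx": 0, "ry": 0, "rz": 0},
  {"tx": 0, "ty": 0, "tz": -11, "rx": 0, "ry": 0, "rz": 0},
])

```text
time: 18.57
position: [0.3587, 0.3413, 0.137]
tool_rot: [-0.0, 1.0, 0.003, 0.005]
ft_force: [-0.2, 1.4, -0.6]
grip_width: 0.0104
```

```bash
python3 -c "
from m import *
w=robot.camera('side');save(w,'s12',(220,220,380,380),4)
o=robot.get_obs();print(o['position'],o['grip_width'],o['ft_force'])
P=cloud(w);m=(P[...,2]>.08)&(P[...,0]>.41)&(P[...,0]<.53)&(P[...,1]>.24)&(P[...,1]<.36);q=P[m];print(len(q))
if len(q)>10:
  A=np.c_[q[:,:2],np.ones(len(q))];print(np.linalg.lstsq(A,q[:,2],rcond=None)[0],q.min(0),q.max(0))"
```

```text
[0.3576 0.3406 0.1349] 0.010587264992866961 [ 0.5486  0.3599 -0.681 ]
1452
[-2.2774  0.2471  1.1143] [0.41   0.2543 0.08  ] [0.5292 0.3558 0.4694]
```

View pics/s12.png

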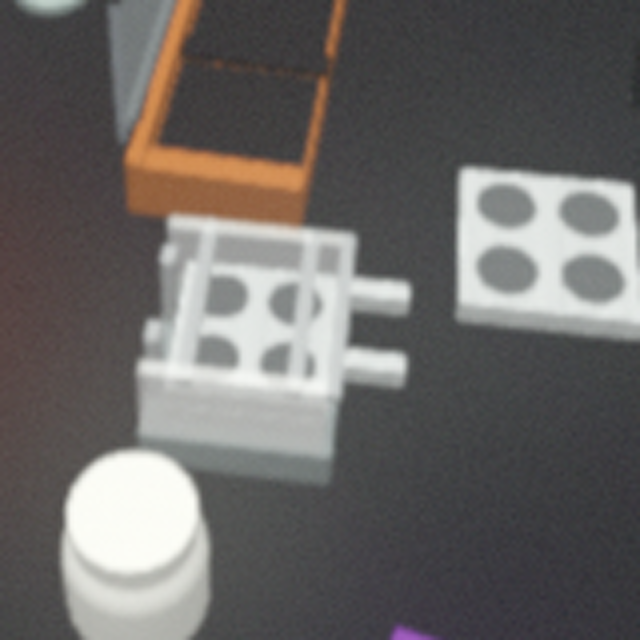

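```bash
python3 -c "
from m import *
s=go((.52,.163,.14),.057);s=go((.5292,.163,.06),.057,start=s)"
```

```text
call 1 t(cm) [-8.12 -8.88 -0.23] r [0.002 0.004 0.029] -> world [0.439 0.252 0.137]
call 2 t(cm) [-8.37 -8.65 -0.24] r [0.002 0.004 0.029] -> world [0.52  0.163 0.14 ]
call 1 t(cm) [-0.92  0.05  8.  ] r [0. 0. 0.] -> world [0.529 0.163 0.06 ]
```

Call:
send_rows([
  {"tx": -1.6, "ty": -1.8, "tz": -0.5, "rx": 0, "ry": 0, "rz": 0.006},
  {"tx": -4, "ty": -4.4, "tz": -0.5, "rx": 0, "ry": 0, "rz": 0.012},
  {"tx": -6.5, "ty": -7.1, "tz": -0.5, "rx": 0, "ry": 0, "rz": 0.018},
  {"tx": -9, "ty": -9.8, "tz": -0.5, "rx": 0, "ry": 0, "rz": 0.024},
  {"tx": -11.5, "ty": -12.5, "tz": -0.5, "rx": 0, "ry": 0, "rz": 0.03},
])

```text
time: 19.03
position: [0.4704, 0.2127, 0.1357]
tool_rot: [0.015, 1.0, -0.0, -0.001]
ft_force: [0.2, 0.5, 0.2]
grip_width: 0.0102
```

Call:
send_rows([
  {"tx": -2, "ty": -2, "tz": 0, "rx": 0, "ry": 0, "rz": 0.01},
  {"tx": -4, "ty": -4, "tz": 0, "rx": 0, "ry": 0, "rz": 0.02},
  {"tx": -5, "ty": -5.0, "tz": 0, "rx": 0, "ry": 0, "rz": 0.028},
  {"tx": -5, "ty": -5.0, "tz": 0, "rx": 0, "ry": 0, "rz": 0.028},
  {"tx": -5, "ty": -5.0, "tz": 0, "rx": 0, "ry": 0, "rz": 0.028},
])

```text
time: 19.45
position: [0.5178, 0.1626, 0.1359]
tool_rot: [0.03, 1.0, 0.0, -0.001]
ft_force: [-0.3, -0.4, -0.9]
grip_width: 0.0105
```

```bash
python3 -c "
from m import *
w=robot.camera('side');save(w,'s13',(200,120,400,320),3)
t=robot.camera('top');save(t,'t13',(200,170,360,290),5)
o=robot.get_obs();print(o['position'],o['grip_width'],o['time'])
go((.5292,.163,.04),.057)"
```

```text
[0.5167 0.1637 0.1363] 0.010989188798748252 19.55
call 1 t(cm) [-1.28  0.    9.63] r [-0.    -0.003  0.   ] -> world [0.529 0.163 0.04 ]
```

View pics/s13.png

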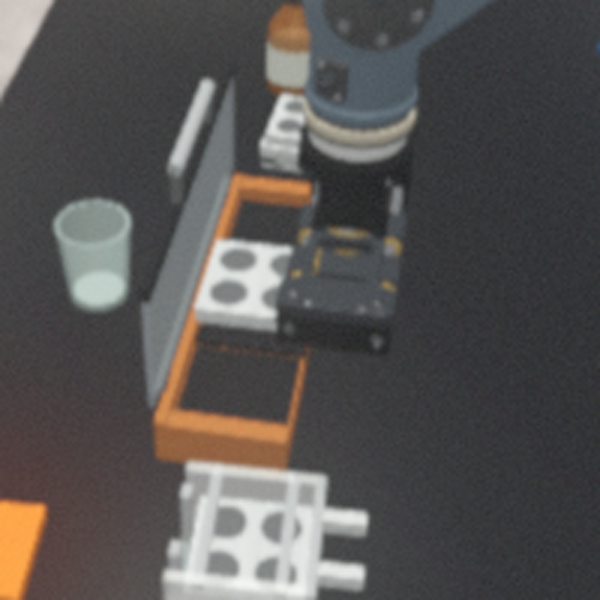

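View pics/t13.png

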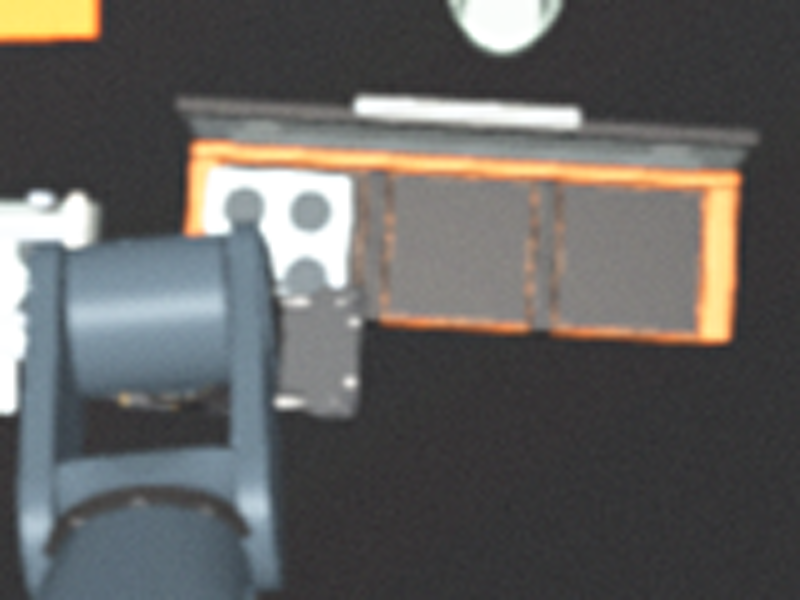

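Run:
```python
from m import *
t=robot.camera('top')
f=lambda x,y:(200+x/5-.4,170+y/5-.4)
a=atz(t,f(206,168),.156);b=atz(t,f(355,176),.156);print(a,b,np.linalg.norm(a-b))
d=a-b;yaw=np.arctan2(-d[0],d[1]);R=np.array([[np.cos(yaw),-np.sin(yaw)],[np.sin(yaw),np.cos(yaw)]])
print("yaw",yaw,"ctr",(a+b)[:2]/2-R@[.042,0]," expected",np.array([.5167,.1637])+np.array([.0658,-.0398]))
# dryer geometry in top img: dividers at z=.036, inner right wall
for n,p,z in [("div21 l back",(368,180),.036),("div21 r back",(388,180),.036),("div32 back l",(540,185),.036),("div32 r",(557,187),.036),("div21 front",(379,322),.036),("div32 front",(543,330),.036),("back wall3 outer R",(741,172),.044),("front wall3 R",(733,340),.044),("back L outer",(192,143),.044)]: print(n,atz(t,f(*p),z))
```

```text
[0.6296 0.1657 0.156 ] [0.6248 0.0761 0.156 ] 0.08968164421662304
yaw -0.05333904701854385 ctr [0.5853 0.1231]  expected [0.5825 0.1239]
div21 l back [0.6379 0.072  0.036 ]
div21 r back [0.6379 0.0591 0.036 ]
div32 back l [ 0.6348 -0.0389  0.036 ]
div32 r [ 0.6335 -0.0499  0.036 ]
div21 front [0.5462 0.0645 0.036 ]
div32 front [ 0.5412 -0.0405  0.036 ]
back wall3 outer R [ 0.6422 -0.1676  0.044 ]
front wall3 R [ 0.5344 -0.1611  0.044 ]
back L outer [0.6608 0.1851 0.044 ]
```

Call:
send_rows([
  {"tx": -0.6, "ty": -0.1, "tz": 3, "rx": 0, "ry": 0, "rz": 0},
  {"tx": -1.1, "ty": -0.15, "tz": 6.5, "rx": 0, "ry": 0, "rz": 0},
  {"tx": -1.1, "ty": -0.15, "tz": 9.0, "rx": 0, "ry": 0, "rz": 0},
  {"tx": -1.1, "ty": -0.15, "tz": 9.8, "rx": 0, "ry": 0, "rz": 0},
  {"tx": -1.1, "ty": -0.15, "tz": 9.8, "rx": 0, "ry": 0, "rz": 0},
])

```text
time: 20.02
position: [0.5268, 0.1615, 0.0371]
tool_rot: [0.028, 1.0, -0.0, -0.003]
ft_force: [0.1, -0.6, -1.1]
grip_width: 0.0106
```

```bash
python3 -c "
from m import *
w=robot.camera('side');save(w,'s14',(240,180,340,280),6)
o=robot.get_obs();print(o['position'],o['grip_width'],o['ft_force'])
go((.528,.1623,.024),.057)"
```

```text
[0.5283 0.1615 0.0386] 0.010619591339028091 [ 0.9232  0.4843 -0.7787]
call 1 t(cm) [0.03 0.08 1.46] r [-0.    -0.002  0.001] -> world [0.528 0.162 0.024]
```

View pics/s14.png

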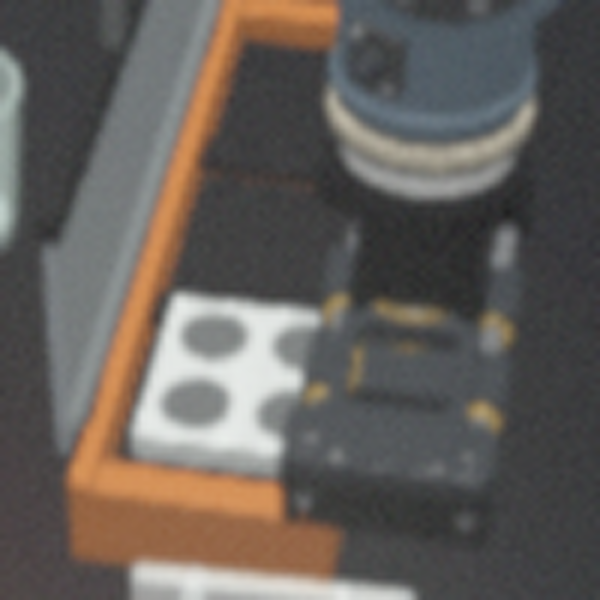

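Fits between the walls. Lower and release.

Call:
send_rows([
  {"tx": 0, "ty": 0.05, "tz": 0.7, "rx": 0, "ry": 0, "rz": 0},
  {"tx": 0, "ty": 0.05, "tz": 1.2, "rx": 0, "ry": 0, "rz": 0},
  {"tx": 0, "ty": 0.05, "tz": 1.4, "rx": 0, "ry": 0, "rz": 0},
  {"tx": 0, "ty": 0.05, "tz": 1.4, "rx": 0, "ry": 0, "rz": 0},
])

```text
time: 20.4
position: [0.5298, 0.1612, 0.0254]
tool_rot: [0.029, 1.0, 0.0, 0.0]
ft_force: [0.2, 0.5, -0.4]
grip_width: 0.0104
```

Call:
send_rows([
  {"tx": 0, "ty": 0, "tz": 0.1, "rx": 0, "ry": 0, "rz": 0},
  {"tx": 0, "ty": 0, "tz": 0.1, "rx": 0, "ry": 0, "rz": 0},
  {"tx": 0, "ty": 0, "tz": 0.1, "rx": 0, "ry": 0, "rz": 0},
  {"tx": 0, "ty": 0, "tz": 0.1, "rx": 0, "ry": 0, "rz": 0},
], claw=2.4)

```text
time: 20.73
position: [0.53, 0.1611, 0.0244]
tool_rot: [0.029, 1.0, 0.0, 0.0]
ft_force: [-0.1, 0.5, 0.1]
grip_width: 0.0226
```

Call:
send_rows([
  {"tx": 0, "ty": 0, "tz": -3, "rx": 0, "ry": 0, "rz": 0},
  {"tx": 0, "ty": 0, "tz": -7, "rx": 0, "ry": 0, "rz": 0},
  {"tx": 0, "ty": 0, "tz": -11, "rx": 0, "ry": 0, "rz": 0},
  {"tx": 0, "ty": 2, "tz": -14, "rx": 0, "ry": 0, "rz": 0},
  {"tx": 0, "ty": 5, "tz": -16, "rx": 0, "ry": 0, "rz": 0},
])

```text
time: 21.15
position: [0.5342, 0.2098, 0.1879]
tool_rot: [0.031, 1.0, 0.0, 0.002]
ft_force: [1.1, 0.4, 0.0]
grip_width: 0.0241
```

```bash
python3 -c "
from m import *
w=robot.camera('side');save(w,'s15',(220,160,380,320),4)
o=robot.get_obs();print(o['position'],o['grip_width'],o['ft_force'])
w=robot.camera('wrist');save(w,'w15')
r=robot.tip_of('carrier_A_c','wrist');print([(a['p'],a['xy'],atz(w,a['xy'],.035,o)) for a in r])
go((.5005,.300,.10),0)"
```

```text
[0.5366 0.2168 0.1914] 0.024044516373671818 [2.2226 4.0808 2.9269]
[(0.72, [198.8, 246.6], array([0.5969, 0.1235, 0.035 ])), (0.44, [2.9, 244.2], array([ 0.5806, -0.0923,  0.035 ]))]
call 1 t(cm) [3.86 8.52 8.64] r [ 0.001  0.006 -0.055] -> world [0.5 0.3 0.1]
```

View pics/s15.png

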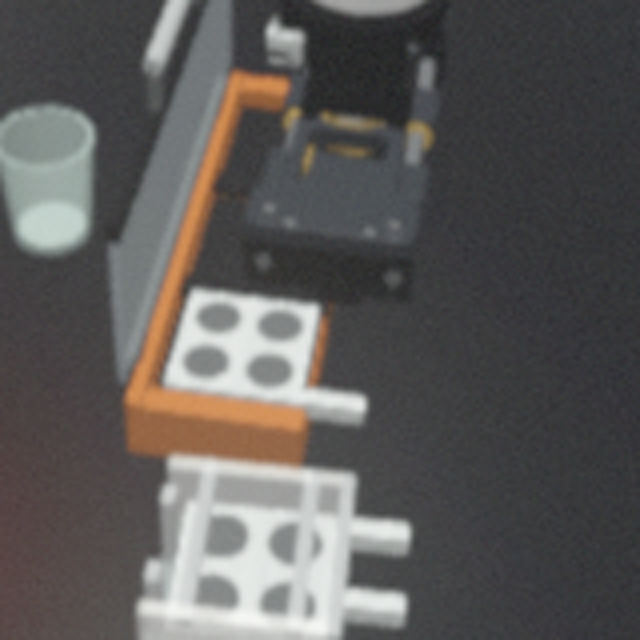

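View pics/w15.png

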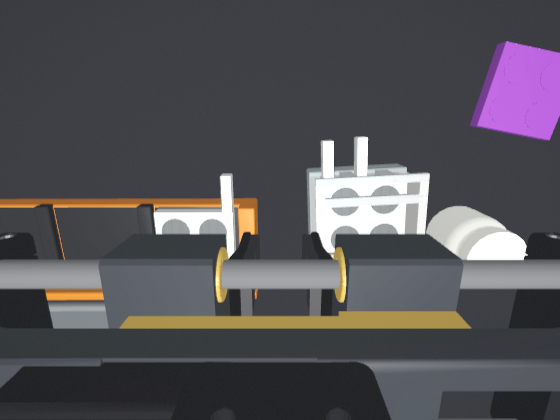

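Call:
send_rows([
  {"tx": 1.5, "ty": 3.5, "tz": 0, "rx": 0, "ry": 0, "rz": -0.02},
  {"tx": 3, "ty": 7, "tz": 1, "rx": 0, "ry": 0, "rz": -0.04},
  {"tx": 3.8, "ty": 8.6, "tz": 4.5, "rx": 0, "ry": 0, "rz": -0.057},
  {"tx": 3.8, "ty": 8.6, "tz": 8, "rx": 0, "ry": 0, "rz": -0.057},
  {"tx": 3.8, "ty": 8.6, "tz": 8.9, "rx": 0, "ry": 0, "rz": -0.057},
], claw=2.2)

```text
time: 21.72
position: [0.4945, 0.2977, 0.0894]
tool_rot: [-0.001, 1.0, -0.002, -0.006]
ft_force: [-0.7, -0.7, -1.0]
grip_width: 0.022
```

Call:
send_rows([
  {"tx": 0, "ty": 0, "tz": 0, "rx": 0, "ry": 0, "rz": 0},
  {"tx": 0, "ty": 0, "tz": 0, "rx": 0, "ry": 0, "rz": 0},
])

```text
time: 21.88
position: [0.4996, 0.298, 0.0945]
tool_rot: [0.001, 1.0, -0.001, -0.001]
ft_force: [0.3, -0.6, -0.4]
grip_width: 0.0219
```

```bash
python3 -c "
from m import *
o=robot.get_obs();print(o['position'],o['grip_width'],Ro.from_quat(o['tool_rot']).as_matrix()[:,1])
w=robot.camera('wrist');save(w,'w16',(180,100,400,240),3.5)
go((.501,.302,.022),0)"
```

```text
[0.4996 0.298  0.0945] 0.021898076609934633 [ 0.0019  1.     -0.001 ]
call 1 t(cm) [-0.03  0.36  7.36] r [ 0.     0.001 -0.002] -> world [0.501 0.302 0.022]
```

View pics/w16.png

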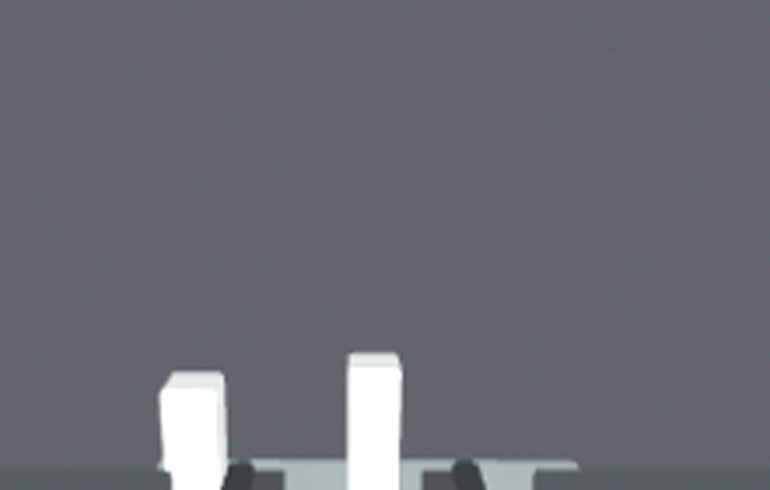

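Call:
send_rows([
  {"tx": -0.05, "ty": 0.45, "tz": 0, "rx": 0, "ry": 0, "rz": 0},
  {"tx": -0.05, "ty": 0.45, "tz": 2.5, "rx": 0, "ry": 0, "rz": 0},
  {"tx": -0.05, "ty": 0.45, "tz": 5.5, "rx": 0, "ry": 0, "rz": 0},
  {"tx": -0.05, "ty": 0.45, "tz": 7.2, "rx": 0, "ry": 0, "rz": 0},
  {"tx": -0.05, "ty": 0.45, "tz": 7.2, "rx": 0, "ry": 0, "rz": 0},
])

```text
time: 22.35
position: [0.4992, 0.3028, 0.0215]
tool_rot: [0.001, 1.0, -0.001, -0.002]
ft_force: [-0.3, -0.3, -0.9]
grip_width: 0.0217
```

Call:
send_rows([
  {"tx": 0, "ty": 0, "tz": 0, "rx": 0, "ry": 0, "rz": 0},
  {"tx": 0, "ty": 0, "tz": 0, "rx": 0, "ry": 0, "rz": 0},
  {"tx": 0, "ty": 0, "tz": 0, "rx": 0, "ry": 0, "rz": 0},
  {"tx": 0, "ty": 0, "tz": 0, "rx": 0, "ry": 0, "rz": 0},
], claw=0.3)

```text
time: 22.68
position: [0.5016, 0.3034, 0.025]
tool_rot: [0.0, 1.0, 0.0, 0.002]
ft_force: [0.2, -3.5, 3.6]
grip_width: 0.0106
```

Call:
send_rows([
  {"tx": 1, "ty": 0, "tz": -0.1, "rx": 0, "ry": 0, "rz": 0},
  {"tx": 3, "ty": 0, "tz": -0.1, "rx": 0, "ry": 0, "rz": 0},
  {"tx": 5, "ty": 0, "tz": -0.1, "rx": 0, "ry": 0, "rz": 0},
  {"tx": 7, "ty": 0, "tz": -0.1, "rx": 0, "ry": 0, "rz": 0},
  {"tx": 9, "ty": 0, "tz": -0.1, "rx": 0, "ry": 0, "rz": 0},
])

```text
time: 23.1
position: [0.4104, 0.3042, 0.025]
tool_rot: [0.001, 1.0, 0.001, 0.001]
ft_force: [0.5, -0.7, -0.9]
grip_width: 0.0104
```

Call:
send_rows([
  {"tx": 1.5, "ty": 0, "tz": 0, "rx": 0, "ry": 0, "rz": 0},
  {"tx": 3, "ty": 0, "tz": 0, "rx": 0, "ry": 0, "rz": 0},
  {"tx": 4.5, "ty": 0, "tz": 0, "rx": 0, "ry": 0, "rz": 0},
  {"tx": 5.5, "ty": 0, "tz": 0, "rx": 0, "ry": 0, "rz": 0},
  {"tx": 5.5, "ty": 0, "tz": 0, "rx": 0, "ry": 0, "rz": 0},
])

```text
time: 23.52
position: [0.3522, 0.3033, 0.0244]
tool_rot: [-0.0, 1.0, -0.001, -0.001]
ft_force: [-0.7, 0.4, -0.4]
grip_width: 0.0103
```

```bash
python3 -c "
from m import *
w=robot.camera('side');save(w,'s17',(220,220,380,380),4)
o=robot.get_obs();print(o['position'],o['grip_width'],o['ft_force'])"
```

```text
[0.3543 0.3039 0.0245] 0.010337151711720338 [ 0.6206 -0.3688 -0.2304]
```

View pics/s17.png

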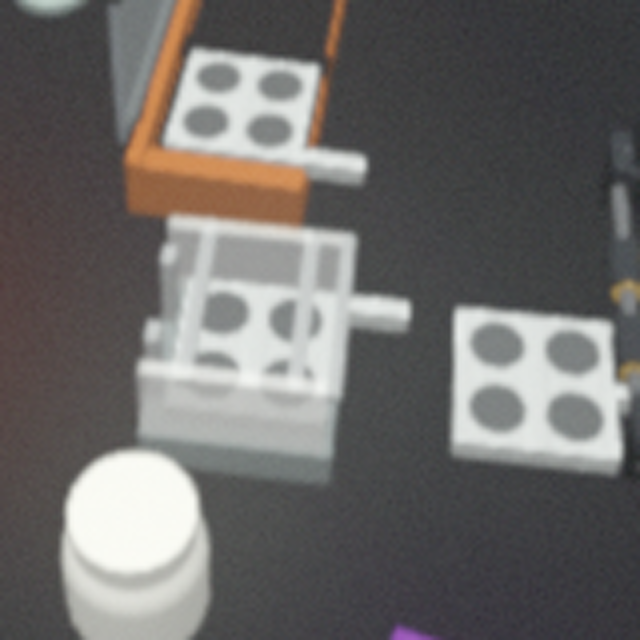

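Call:
send_rows([
  {"tx": 0, "ty": 0, "tz": -3, "rx": 0, "ry": 0, "rz": 0},
  {"tx": 0, "ty": 0, "tz": -6, "rx": 0, "ry": 0, "rz": 0},
  {"tx": 0, "ty": 0, "tz": -9, "rx": 0, "ry": 0, "rz": 0},
  {"tx": -0.5, "ty": -1, "tz": -11, "rx": 0, "ry": 0, "rz": 0},
  {"tx": -1.5, "ty": -3, "tz": -12, "rx": 0, "ry": 0, "rz": 0},
])

```text
time: 23.98
position: [0.3726, 0.2756, 0.1473]
tool_rot: [-0.001, 1.0, 0.002, 0.004]
ft_force: [1.0, 0.7, -0.7]
grip_width: 0.0106
```

```bash
python3 -c "
from m import *
s=go((.51,.0165,.14),.057)"
```

```text
call 1 t(cm) [ -6.84 -12.97   0.36] r [0.002 0.003 0.029] -> world [0.441 0.146 0.144]
call 2 t(cm) [ -7.22 -12.76   0.36] r [0.002 0.003 0.029] -> world [0.51  0.017 0.14 ]
```

Call:
send_rows([
  {"tx": -1.4, "ty": -2.6, "tz": 0.3, "rx": 0, "ry": 0, "rz": 0.006},
  {"tx": -2.8, "ty": -5.4, "tz": 0.3, "rx": 0, "ry": 0, "rz": 0.012},
  {"tx": -4.4, "ty": -8.3, "tz": 0.3, "rx": 0, "ry": 0, "rz": 0.018},
  {"tx": -6, "ty": -11.2, "tz": 0.3, "rx": 0, "ry": 0, "rz": 0.024},
  {"tx": -7.5, "ty": -14, "tz": 0.3, "rx": 0, "ry": 0, "rz": 0.029},
])

```text
time: 24.4
position: [0.4475, 0.1319, 0.1417]
tool_rot: [0.015, 1.0, 0.0, 0.002]
ft_force: [1.4, 0.5, -0.3]
grip_width: 0.0102
```

Call:
send_rows([
  {"tx": -1.6, "ty": -2.9, "tz": 0, "rx": 0, "ry": 0, "rz": 0.007},
  {"tx": -3.2, "ty": -5.8, "tz": 0, "rx": 0, "ry": 0, "rz": 0.014},
  {"tx": -5, "ty": -8.7, "tz": 0, "rx": 0, "ry": 0, "rz": 0.02},
  {"tx": -6.7, "ty": -11.5, "tz": 0, "rx": 0, "ry": 0, "rz": 0.028},
  {"tx": -6.9, "ty": -11.5, "tz": 0, "rx": 0, "ry": 0, "rz": 0.028},
])

```text
time: 24.82
position: [0.5169, 0.0106, 0.1421]
tool_rot: [0.032, 0.999, -0.002, 0.005]
ft_force: [0.6, 0.6, -0.6]
grip_width: 0.0107
```

Run:
```python
from m import *
robot.camera('side')
t=robot.camera('top');save(t,'t18',(200,170,360,290),5)
o=robot.get_obs();print(o['position'],o['grip_width'],o['time'])
go((.5205,.0165,.038),.057)
```

```text
[0.5126 0.0148 0.1414] 0.010801686339656438 24.9167
call 1 t(cm) [-0.75  0.22 10.34] r [-0.     0.003 -0.004] -> world [0.52  0.016 0.038]
```

View pics/t18.png

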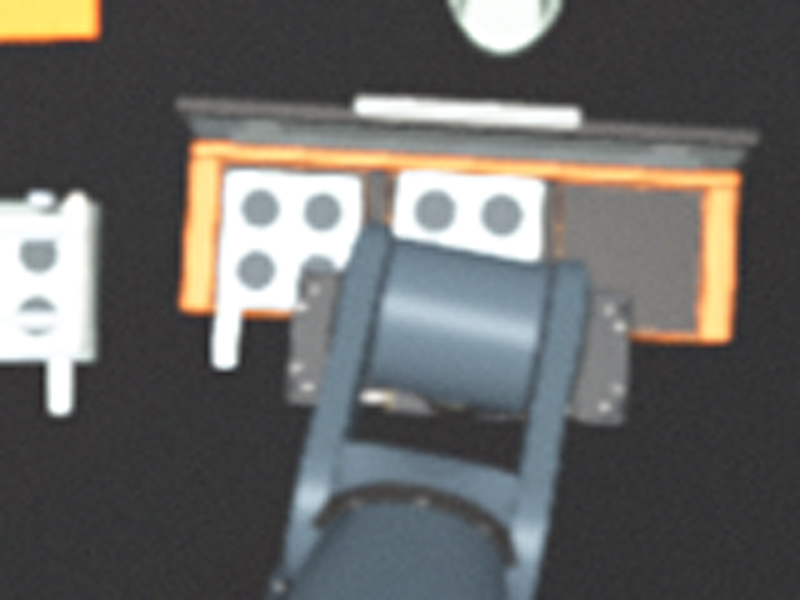

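Run:
```python
from m import *
t=robot.camera('top')
f=lambda x,y:(200+x/5-.4,170+y/5-.4)
for n,A,B,z in [("A",(225,169),(362,175),.042),("B",(398,173),(547,182),.159)]:
    a=atz(t,f(*A),z);b=atz(t,f(*B),z)
    d=a-b;yaw=np.arctan2(-d[0],d[1]);R=np.array([[np.cos(yaw),-np.sin(yaw)],[np.sin(yaw),np.cos(yaw)]])
    print(n,np.linalg.norm(d),"yaw",yaw,"ctr",(a+b)[:2]/2-R@[.042,0])
print("B expected",np.array([.5126,.0148])+[.0683,-.0039])
go((.5200,.0165,.038),.057)
```

```text
A 0.08826112425862429 yaw -0.04339707778515823 ctr [0.6003 0.1216]
B 0.08937567479366369 yaw -0.06011325955635494 ctr [0.5817 0.0082]
B expected [0.5809 0.0109]
call 1 t(cm) [-0.89  0.1  10.31] r [ 0.     0.    -0.002] -> world [0.52  0.016 0.038]
```

Call:
send_rows([
  {"tx": -0.4, "ty": 0.2, "tz": 3, "rx": 0, "ry": 0, "rz": 0},
  {"tx": -0.75, "ty": 0.2, "tz": 6.5, "rx": 0, "ry": 0, "rz": 0},
  {"tx": -0.75, "ty": 0.2, "tz": 9.2, "rx": 0, "ry": 0, "rz": 0},
  {"tx": -0.75, "ty": 0.2, "tz": 10.0, "rx": 0, "ry": 0, "rz": 0},
  {"tx": -0.75, "ty": 0.2, "tz": 10.0, "rx": 0, "ry": 0, "rz": 0},
])

```text
time: 25.38
position: [0.5157, 0.0196, 0.0392]
tool_rot: [0.028, 1.0, 0.0, -0.003]
ft_force: [0.2, -0.5, -0.3]
grip_width: 0.0106
```

```bash
python3 -c "
from m import *
w=robot.camera('side');save(w,'s19',(240,160,340,260),6)
o=robot.get_obs();print(o['position'],o['grip_width'],o['ft_force'])
go((.519,.0170,.026),.057)"
```

```text
[0.517  0.0192 0.0407] 0.01080138175508165 [-0.3108  0.7571 -0.8156]
call 1 t(cm) [-0.21 -0.21  1.47] r [ 0.    -0.003  0.001] -> world [0.519 0.017 0.026]
```

View pics/s19.png

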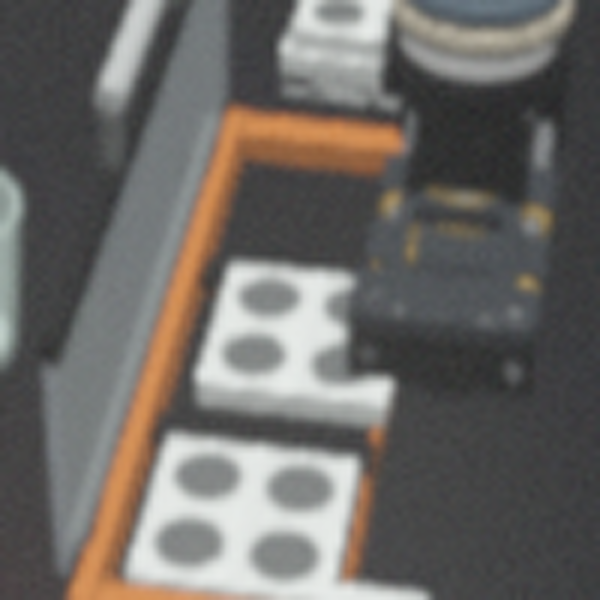

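Call:
send_rows([
  {"tx": -0.2, "ty": -0.2, "tz": 0.1, "rx": 0, "ry": 0, "rz": 0},
  {"tx": -0.2, "ty": -0.2, "tz": 0.6, "rx": 0, "ry": 0, "rz": 0},
  {"tx": -0.2, "ty": -0.2, "tz": 1.2, "rx": 0, "ry": 0, "rz": 0},
  {"tx": -0.2, "ty": -0.2, "tz": 1.45, "rx": 0, "ry": 0, "rz": 0},
  {"tx": -0.2, "ty": -0.2, "tz": 1.45, "rx": 0, "ry": 0, "rz": 0},
])

```text
time: 25.85
position: [0.5198, 0.0161, 0.0264]
tool_rot: [0.029, 1.0, 0.0, -0.0]
ft_force: [-0.9, 0.0, -0.9]
grip_width: 0.0104
```

Call:
send_rows([
  {"tx": 0, "ty": 0, "tz": 0.1, "rx": 0, "ry": 0, "rz": 0},
  {"tx": 0, "ty": 0, "tz": 0.1, "rx": 0, "ry": 0, "rz": 0},
  {"tx": 0, "ty": 0, "tz": 0.1, "rx": 0, "ry": 0, "rz": 0},
  {"tx": 0, "ty": 0, "tz": 0.1, "rx": 0, "ry": 0, "rz": 0},
], claw=2.4)

```text
time: 26.18
position: [0.5202, 0.016, 0.0257]
tool_rot: [0.029, 1.0, -0.0, 0.0]
ft_force: [0.2, 0.7, -0.1]
grip_width: 0.0225
```

Call:
send_rows([
  {"tx": 0, "ty": 0, "tz": -3, "rx": 0, "ry": 0, "rz": 0},
  {"tx": 0, "ty": 0, "tz": -7, "rx": 0, "ry": 0, "rz": 0},
  {"tx": 0, "ty": 0, "tz": -11, "rx": 0, "ry": 0, "rz": 0},
  {"tx": 0, "ty": 2, "tz": -14, "rx": 0, "ry": 0, "rz": 0},
  {"tx": 0, "ty": 5, "tz": -16, "rx": 0, "ry": 0, "rz": 0},
])

```text
time: 26.6
position: [0.5248, 0.0646, 0.1892]
tool_rot: [0.031, 1.0, -0.001, 0.003]
ft_force: [0.5, 0.4, -0.3]
grip_width: 0.024
```

```bash
python3 -c "
from m import *
w=robot.camera('side');save(w,'s20',(220,160,380,320),4)
w=robot.camera('side')
o=robot.get_obs();print(o['position'],o['grip_width'],o['ft_force'])
w=robot.camera('wrist');save(w,'w20')
r=robot.tip_of('carrier_A_c','wrist');print([(a['p'],a['xy'],atz(w,a['xy'],.035,o)) for a in r])
r=robot.tip_of('carrier_B_c','wrist');print([(a['p'],a['xy'],atz(w,a['xy'],.035,o)) for a in r])
go((.4996,.266,.095),0)"
```

```text
[0.5254 0.0687 0.1898] 0.02427048883203999 [ 0.5035 -0.2385 -0.2174]
[(0.77, [332.2, 249.8], array([0.5971, 0.1231, 0.035 ]))]
[(0.74, [230.2, 246.3], array([0.5865, 0.0099, 0.035 ]))]
call 1 t(cm) [1.69 9.92 4.51] r [-0.    -0.    -0.028] -> world [0.511 0.166 0.14 ]
call 2 t(cm) [1.41 9.97 4.51] r [-0.    -0.    -0.028] -> world [0.5   0.266 0.095]
```

View pics/s20.png

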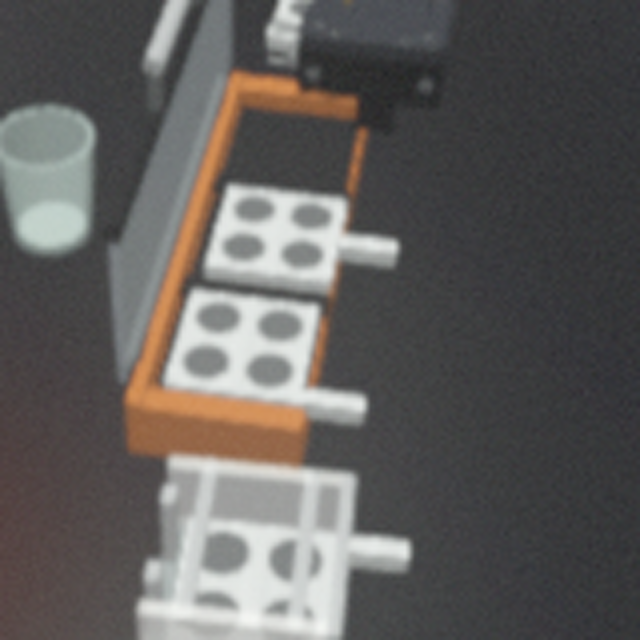

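View pics/w20.png

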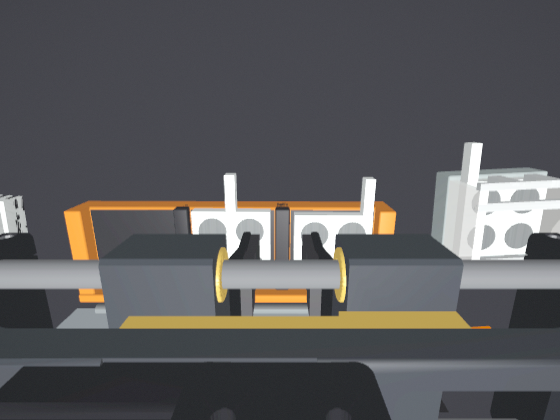

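Run:
```python
import cv2
im=cv2.imread("pics/w20.png")[170:240,165:400]
cv2.imwrite("pics/w20c.png",cv2.resize(im,None,fx=3.4,fy=3.4,interpolation=cv2.INTER_CUBIC))
```

```text
(no output)
```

View pics/w20c.png

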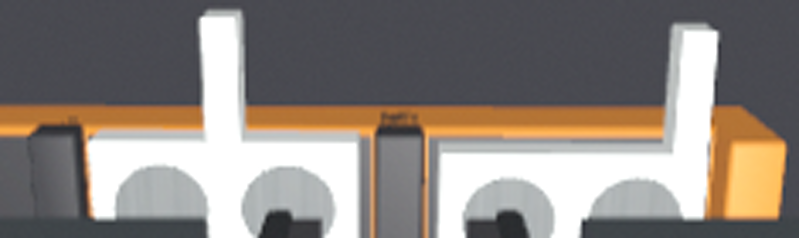

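Call:
send_rows([
  {"tx": 1.7, "ty": 10, "tz": 0, "rx": 0, "ry": 0, "rz": -0.028},
  {"tx": 1.7, "ty": 10, "tz": 0, "rx": 0, "ry": 0, "rz": -0.028},
  {"tx": 2.0, "ty": 13, "tz": 0, "rx": 0, "ry": 0, "rz": -0.04},
  {"tx": 2.5, "ty": 16.5, "tz": 0.5, "rx": 0, "ry": 0, "rz": -0.05},
  {"tx": 3.5, "ty": 19.8, "tz": 2, "rx": 0, "ry": 0, "rz": -0.057},
], claw=2.2)

```text
time: 27.27
position: [0.5011, 0.2674, 0.1655]
tool_rot: [0.001, 1.0, 0.001, 0.002]
ft_force: [0.3, -0.2, 0.0]
grip_width: 0.0222
```

Call:
send_rows([
  {"tx": 0.2, "ty": 0, "tz": 3, "rx": 0, "ry": 0, "rz": 0},
  {"tx": 0.2, "ty": 0, "tz": 6, "rx": 0, "ry": 0, "rz": 0},
  {"tx": 0.2, "ty": 0, "tz": 7.3, "rx": 0, "ry": 0, "rz": 0},
  {"tx": 0.2, "ty": 0, "tz": 7.3, "rx": 0, "ry": 0, "rz": 0},
  {"tx": 0.2, "ty": 0, "tz": 7.3, "rx": 0, "ry": 0, "rz": 0},
])

```text
time: 27.68
position: [0.4963, 0.2645, 0.0906]
tool_rot: [0.001, 1.0, -0.001, -0.002]
ft_force: [0.3, 0.0, 0.3]
grip_width: 0.022
```

```bash
python3 -c "
from m import *
o=robot.get_obs();print(o['position'],o['grip_width'],Ro.from_quat(o['tool_rot']).as_matrix()[:,1])
w=robot.camera('wrist');save(w,'w21',(180,100,400,240),3.5)
go((.501,.2665,.024),0)"
```

```text
[0.4963 0.2645 0.0906] 0.022049611946228807 [ 0.0019  1.     -0.0015]
call 1 t(cm) [-0.36  0.17  6.79] r [-0.001 -0.002 -0.002] -> world [0.501 0.266 0.024]
```

View pics/w21.png

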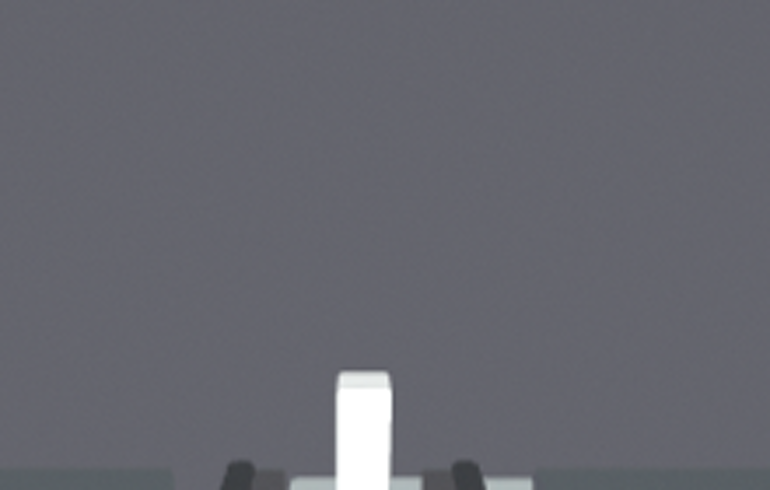

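Call:
send_rows([
  {"tx": -0.4, "ty": 0.25, "tz": 0, "rx": 0, "ry": 0, "rz": 0},
  {"tx": -0.4, "ty": 0.25, "tz": 2.5, "rx": 0, "ry": 0, "rz": 0},
  {"tx": -0.4, "ty": 0.25, "tz": 5.0, "rx": 0, "ry": 0, "rz": 0},
  {"tx": -0.4, "ty": 0.25, "tz": 6.9, "rx": 0, "ry": 0, "rz": 0},
  {"tx": -0.4, "ty": 0.25, "tz": 6.9, "rx": 0, "ry": 0, "rz": 0},
])

```text
time: 28.15
position: [0.5005, 0.2675, 0.0217]
tool_rot: [0.001, 1.0, -0.001, -0.002]
ft_force: [-0.5, -0.2, -0.4]
grip_width: 0.022
```

Call:
send_rows([
  {"tx": 0, "ty": 0, "tz": 0, "rx": 0, "ry": 0, "rz": 0},
  {"tx": 0, "ty": 0, "tz": 0, "rx": 0, "ry": 0, "rz": 0},
  {"tx": 0, "ty": 0, "tz": 0, "rx": 0, "ry": 0, "rz": 0},
  {"tx": 0, "ty": 0, "tz": 0, "rx": 0, "ry": 0, "rz": 0},
], claw=0.3)

```text
time: 28.48
position: [0.5023, 0.2675, 0.0251]
tool_rot: [0.0, 1.0, -0.0, 0.001]
ft_force: [0.1, -4.8, 2.8]
grip_width: 0.0102
```

Call:
send_rows([
  {"tx": 1, "ty": 0, "tz": -0.1, "rx": 0, "ry": 0, "rz": 0},
  {"tx": 3, "ty": 0, "tz": -0.1, "rx": 0, "ry": 0, "rz": 0},
  {"tx": 5, "ty": 0, "tz": -0.1, "rx": 0, "ry": 0, "rz": 0},
  {"tx": 7, "ty": 0, "tz": -0.1, "rx": 0, "ry": 0, "rz": 0},
  {"tx": 9, "ty": 0, "tz": -0.1, "rx": 0, "ry": 0, "rz": 0},
])

```text
time: 28.9
position: [0.4115, 0.2686, 0.0256]
tool_rot: [0.001, 1.0, 0.001, 0.001]
ft_force: [0.0, 1.0, -2.2]
grip_width: 0.0103
```

Call:
send_rows([
  {"tx": 1.5, "ty": 0, "tz": 0, "rx": 0, "ry": 0, "rz": 0},
  {"tx": 3, "ty": 0, "tz": 0, "rx": 0, "ry": 0, "rz": 0},
  {"tx": 4, "ty": 0, "tz": 0, "rx": 0, "ry": 0, "rz": 0},
  {"tx": 4, "ty": 0, "tz": 0, "rx": 0, "ry": 0, "rz": 0},
])

```text
time: 29.23
position: [0.3688, 0.2682, 0.0251]
tool_rot: [-0.0, 1.0, -0.0, -0.001]
ft_force: [-0.2, -1.0, -1.1]
grip_width: 0.0102
```

```bash
python3 -c "
from m import *
w=robot.camera('side');save(w,'s22',(220,220,380,380),4)
o=robot.get_obs();print(o['position'],o['grip_width'],o['ft_force'])"
```

```text
[0.3709 0.2686 0.0251] 0.010775799920992448 [ 1.2035  0.1474 -1.223 ]
```

View pics/s22.png

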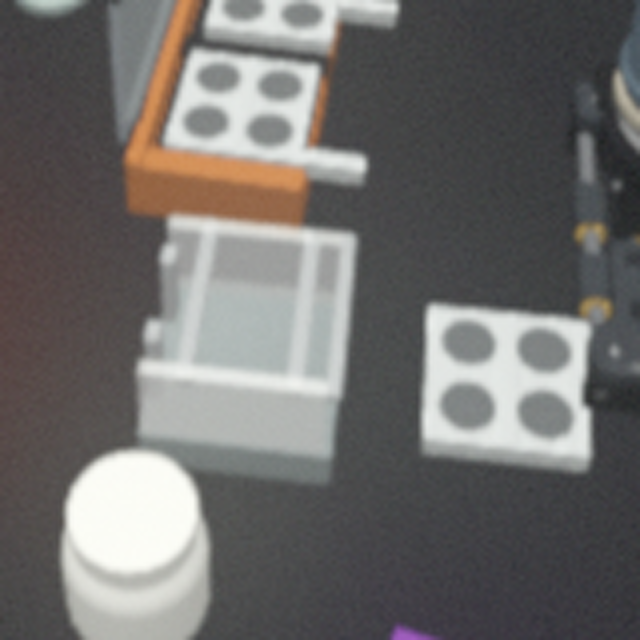

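Call:
send_rows([
  {"tx": 0, "ty": 0, "tz": -3, "rx": 0, "ry": 0, "rz": 0},
  {"tx": 0, "ty": 0, "tz": -6, "rx": 0, "ry": 0, "rz": 0},
  {"tx": 0, "ty": 0, "tz": -9, "rx": 0, "ry": 0, "rz": 0},
  {"tx": -0.5, "ty": -1, "tz": -11, "rx": 0, "ry": 0, "rz": 0},
  {"tx": -1.5, "ty": -3, "tz": -11.5, "rx": 0, "ry": 0, "rz": 0},
])

```text
time: 29.7
position: [0.3896, 0.2402, 0.1433]
tool_rot: [-0.001, 1.0, 0.002, 0.005]
ft_force: [1.7, -0.2, -1.2]
grip_width: 0.0103
```

Call:
send_rows([
  {"tx": -1.2, "ty": -3, "tz": 0, "rx": 0, "ry": 0, "rz": 0.005},
  {"tx": -2.3, "ty": -6, "tz": 0, "rx": 0, "ry": 0, "rz": 0.01},
  {"tx": -3.4, "ty": -9.2, "tz": 0, "rx": 0, "ry": 0, "rz": 0.015},
  {"tx": -4.5, "ty": -12.6, "tz": 0, "rx": 0, "ry": 0, "rz": 0.02},
  {"tx": -5.6, "ty": -16, "tz": 0, "rx": 0, "ry": 0, "rz": 0.025},
])

```text
time: 30.12
position: [0.4445, 0.0763, 0.1403]
tool_rot: [0.013, 1.0, -0.0, 0.002]
ft_force: [-0.0, -0.4, -0.9]
grip_width: 0.0105
```

```bash
python3 -c "
from m import *
o=robot.get_obs();print(o['position'],o['grip_width'])
s=go((.502,-.1287,.14),.057)"
```

```text
[0.4445 0.0763 0.1403] 0.010518397994857211
call 1 t(cm) [ -3.14 -10.17   0.02] r [-0.     0.002  0.015] -> world [ 0.473 -0.026  0.14 ]
call 2 t(cm) [ -3.3  -10.12   0.02] r [-0.     0.002  0.015] -> world [ 0.502 -0.129  0.14 ]
```

Call:
send_rows([
  {"tx": -1, "ty": -3.3, "tz": 0, "rx": 0, "ry": 0, "rz": 0.005},
  {"tx": -2, "ty": -6.6, "tz": 0, "rx": 0, "ry": 0, "rz": 0.01},
  {"tx": -3.1, "ty": -9.9, "tz": 0, "rx": 0, "ry": 0, "rz": 0.015},
  {"tx": -4.2, "ty": -13.2, "tz": 0, "rx": 0, "ry": 0, "rz": 0.022},
  {"tx": -5.3, "ty": -16.4, "tz": 0, "rx": 0, "ry": 0, "rz": 0.031},
])

```text
time: 30.53
position: [0.4928, -0.0901, 0.1402]
tool_rot: [0.029, 1.0, -0.001, 0.001]
ft_force: [0.5, 0.6, -1.6]
grip_width: 0.0104
```

Call:
send_rows([
  {"tx": -0.7, "ty": -2.5, "tz": 0, "rx": 0, "ry": 0, "rz": 0},
  {"tx": -1, "ty": -3.8, "tz": 0, "rx": 0, "ry": 0, "rz": 0},
  {"tx": -1, "ty": -3.8, "tz": 0, "rx": 0, "ry": 0, "rz": 0},
  {"tx": -1, "ty": -3.8, "tz": 0, "rx": 0, "ry": 0, "rz": 0},
])

```text
time: 30.87
position: [0.4987, -0.1257, 0.1396]
tool_rot: [0.029, 1.0, 0.0, -0.0]
ft_force: [-0.9, 0.2, -0.9]
grip_width: 0.0105
```

Run:
```python
from m import *
t=robot.camera('top');save(t,'t23',(200,170,360,290),5)
o=robot.get_obs();print(o['position'],o['grip_width'],o['time'],Ro.from_quat(o['tool_rot']).as_matrix()[:,1])
go((.5125,-.1287,.04),.057)
```

```text
[ 0.4981 -0.1246  0.1395] 0.010711946650721064 30.9167 [0.0569 0.9984 0.0011]
call 1 t(cm) [-1.47 -0.34  9.94] r [ 0.001 -0.001  0.   ] -> world [ 0.512 -0.129  0.04 ]
```

View pics/t23.png

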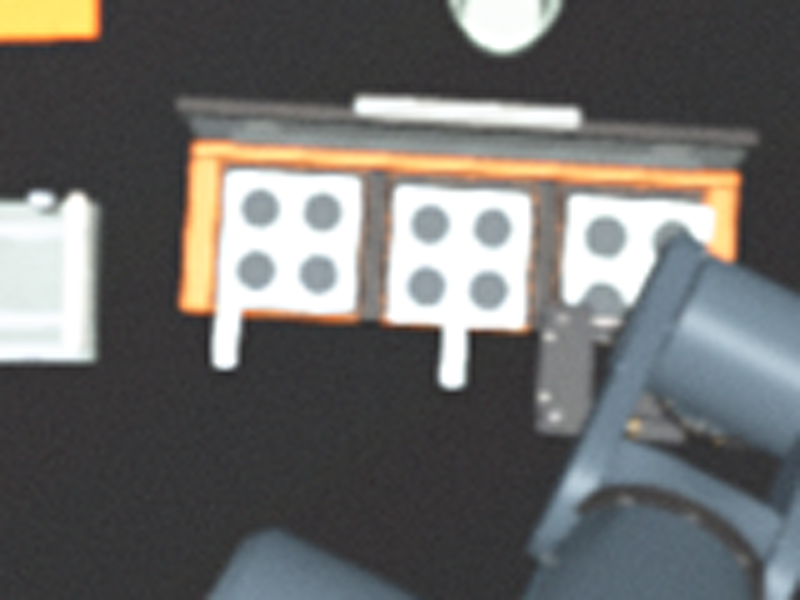

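Run:
```python
from m import *
t=robot.camera('top')
f=lambda x,y:(200+x/5-.4,170+y/5-.4)
psi=-.057;Rb=np.array([[np.cos(psi),-np.sin(psi)],[np.sin(psi),np.cos(psi)]])
for n,A,B,z,bay in [("A",(225,169),(362,175),.042,(.596,.1232)),("B",(394,183),(533,190),.042,(.5895,.0130)),("C",(566,194),(715,206),.157,(.5832,-.0966))]:
    a=atz(t,f(*A),z);b=atz(t,f(*B),z)
    d=a-b;yaw=np.arctan2(-d[0],d[1]);R=np.array([[np.cos(yaw),-np.sin(yaw)],[np.sin(yaw),np.cos(yaw)]])
    ct=(a+b)[:2]/2-R@[.042,0]
    print(n,np.linalg.norm(d),"yaw",yaw,"ctr",ct,"in bay",Rb.T@(ct-bay))
o=robot.get_obs();print("C exp",o["position"][:2]+np.array([.0697,.0321]))
go((.512,-.1282,.04),.057)
```

```text
A 0.08826112425862429 yaw -0.04339707778515823 ctr [0.6003 0.1216] in bay [ 0.0044 -0.0014]
B 0.0893911703915668 yaw -0.04996322757322774 ctr [0.591  0.0125] in bay [ 0.0016 -0.0004]
C 0.08937008181477545 yaw -0.08025789339396767 ctr [ 0.5685 -0.0915] in bay [-0.015   0.0042]
C exp [ 0.5676 -0.0919]
call 1 t(cm) [-1.45 -0.35  9.94] r [ 0.001 -0.002  0.001] -> world [ 0.512 -0.128  0.04 ]
```

Call:
send_rows([
  {"tx": -0.8, "ty": -0.4, "tz": 2, "rx": 0, "ry": 0, "rz": 0},
  {"tx": -1.4, "ty": -0.4, "tz": 5.5, "rx": 0, "ry": 0, "rz": 0},
  {"tx": -1.4, "ty": -0.4, "tz": 8.5, "rx": 0, "ry": 0, "rz": 0},
  {"tx": -1.4, "ty": -0.4, "tz": 9.9, "rx": 0, "ry": 0, "rz": 0},
  {"tx": -1.4, "ty": -0.4, "tz": 9.9, "rx": 0, "ry": 0, "rz": 0},
])

```text
time: 31.38
position: [0.5097, -0.1273, 0.0376]
tool_rot: [0.027, 1.0, 0.002, -0.004]
ft_force: [-0.5, -0.4, -1.8]
grip_width: 0.0104
```

```bash
python3 -c "
from m import *
w=robot.camera('side');save(w,'s24',(240,140,340,240),6)
robot.camera('side')
o=robot.get_obs();print(o['position'],o['grip_width'],o['ft_force'])
go((.512,-.1288,.026),.057)"
```

```text
[ 0.5121 -0.1288  0.0405] 0.010201763365566698 [0.5217 0.9407 0.1781]
call 1 t(cm) [ 0.01 -0.    1.45] r [ 0.001 -0.001  0.002] -> world [ 0.512 -0.129  0.026]
```

View pics/s24.png

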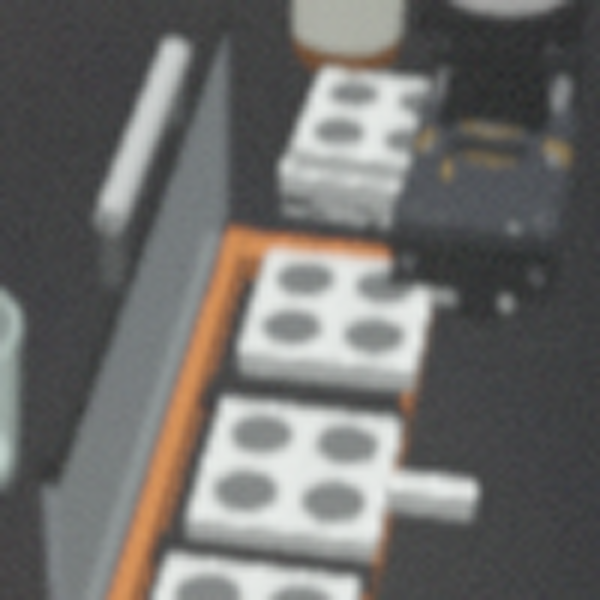

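Call:
send_rows([
  {"tx": 0, "ty": 0, "tz": 0.6, "rx": 0, "ry": 0, "rz": 0},
  {"tx": 0, "ty": 0, "tz": 1.2, "rx": 0, "ry": 0, "rz": 0},
  {"tx": 0, "ty": 0, "tz": 1.5, "rx": 0, "ry": 0, "rz": 0},
  {"tx": 0, "ty": 0, "tz": 1.5, "rx": 0, "ry": 0, "rz": 0},
])

```text
time: 31.82
position: [0.5127, -0.1303, 0.0256]
tool_rot: [0.028, 1.0, -0.0, 0.0]
ft_force: [-0.4, 0.4, -0.2]
grip_width: 0.0105
```

Call:
send_rows([
  {"tx": 0, "ty": 0, "tz": 0.1, "rx": 0, "ry": 0, "rz": 0},
  {"tx": 0, "ty": 0, "tz": 0.1, "rx": 0, "ry": 0, "rz": 0},
  {"tx": 0, "ty": 0, "tz": 0.1, "rx": 0, "ry": 0, "rz": 0},
  {"tx": 0, "ty": 0, "tz": 0.1, "rx": 0, "ry": 0, "rz": 0},
], claw=2.4)

```text
time: 32.15
position: [0.5128, -0.1306, 0.0249]
tool_rot: [0.029, 1.0, -0.0, 0.0]
ft_force: [-0.3, -0.5, -0.2]
grip_width: 0.0228
```

Call:
send_rows([
  {"tx": 0, "ty": 0, "tz": -3, "rx": 0, "ry": 0, "rz": 0},
  {"tx": 0, "ty": 0, "tz": -7, "rx": 0, "ry": 0, "rz": 0},
  {"tx": 0, "ty": 0, "tz": -11, "rx": 0, "ry": 0, "rz": 0},
  {"tx": 0, "ty": 3, "tz": -15, "rx": 0, "ry": 0, "rz": 0},
  {"tx": 0, "ty": 6, "tz": -18, "rx": 0, "ry": 0, "rz": 0},
])

```text
time: 32.57
position: [0.5165, -0.0778, 0.2007]
tool_rot: [0.03, 1.0, -0.001, 0.002]
ft_force: [0.2, 0.3, 0.1]
grip_width: 0.024
```

Call:
send_rows([
  {"tx": 1, "ty": 4, "tz": -1, "rx": 0, "ry": 0, "rz": 0},
  {"tx": 2, "ty": 7, "tz": -2, "rx": 0, "ry": 0, "rz": 0},
  {"tx": 2, "ty": 7, "tz": -2, "rx": 0, "ry": 0, "rz": 0},
  {"tx": 2, "ty": 7, "tz": -2, "rx": 0, "ry": 0, "rz": 0},
])

```text
time: 32.9
position: [0.4993, -0.0043, 0.219]
tool_rot: [0.027, 1.0, -0.0, 0.001]
ft_force: [-0.2, -0.9, -0.1]
grip_width: 0.0239
```

Run:
```python
from m import *
w=robot.camera('side');save(w,'s25',(200,120,400,320),3)
t=robot.camera('top');save(t,'t25',(190,160,450,290),3)
o=robot.get_obs();print(o['position'],o['time'])
w=robot.camera('wrist');save(w,'w25');save(w,'w25c',(20,150,420,240),2)
for l in ['carrier_A_c','carrier_B_c','carrier_C_c','carrier_D_c']:
  r=robot.tip_of(l,'wrist');print(l,[(a['p'],a['xy'],atz(w,a['xy'],.035,o)) for a in r])
```

```text
[ 0.4999 -0.0062  0.218 ] 33.0
carrier_A_c []
carrier_B_c [(0.73, [300.1, 253.6], array([0.5852, 0.0131, 0.035 ]))]
carrier_C_c []
carrier_D_c [(0.71, [53.4, 255.1], array([ 0.5701, -0.2872,  0.035 ])), (0.29, [550.8, 192.7], array([0.5258, 0.3047, 0.035 ]))]
```

View pics/s25.png

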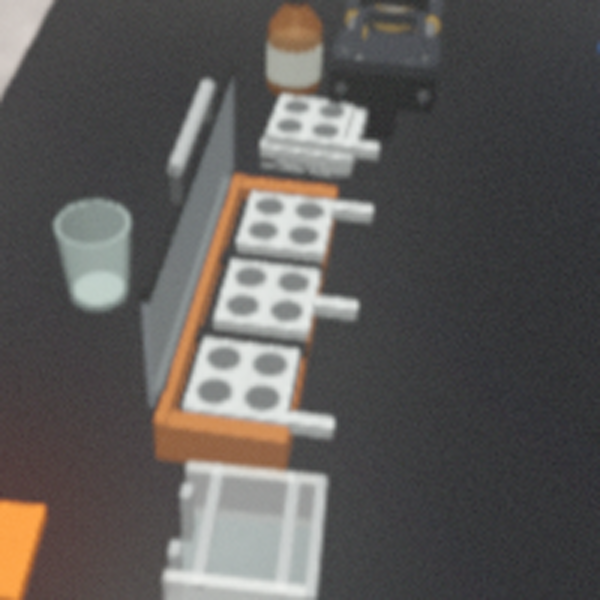

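View pics/t25.png

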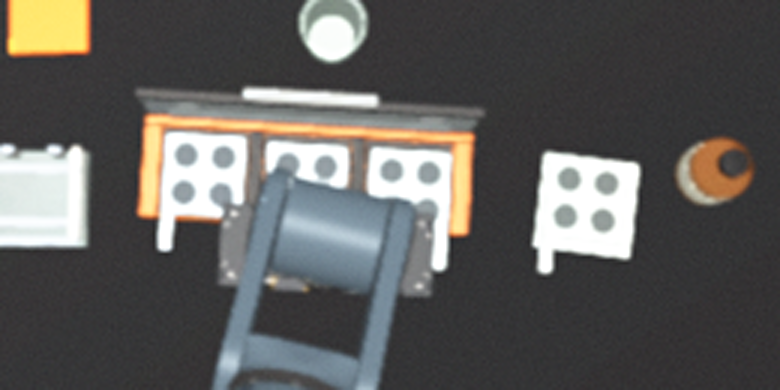

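View pics/w25c.png

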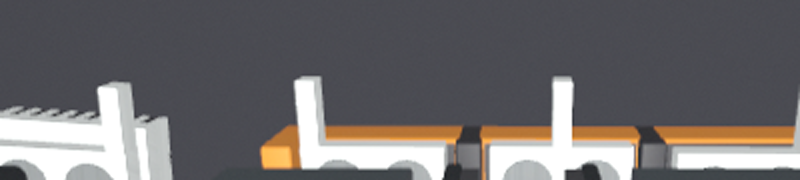

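Run:
```python
from m import *
s=robot.camera('side')
psi=-.057
W={"C":[(269,206),(309,211),(263,231),(303,236)],"B":[(251,276),(294,282),(242,305),(288,311)],"A":[(224,357),(269,363),(214,391),(262,398)],"D":[(297,107),(331,111),(290,129),(325,133)]}
bay={"A":(.596,.1232,psi),"B":(.5895,.0130,psi),"C":(.5832,-.0966,psi),"D":(.5666,-.2878,-.125)}
P=cloud(s)
for k,w in W.items():
    X=np.array([atz(s,(200+x/3-.33,120+y/3-.33),.042) for x,y in w])
    c=X.mean(0)[:2]; a=bay[k]; R=np.array([[np.cos(a[2]),-np.sin(a[2])],[np.sin(a[2]),np.cos(a[2])]])
    d=X[[0,1]].mean(0)-X[[2,3]].mean(0); # right-left -> -y
    yaw=np.arctan2(d[0],-d[1])
    m=(np.hypot(P[...,0]-c[0],P[...,1]-c[1])<.038)&(P[...,2]>.03); q=P[m]
    A=np.c_[q[:,:2]-c,np.ones(len(q))]; pl=np.linalg.lstsq(A,q[:,2],rcond=None)[0]
    print(k,c,"local",R.T@(c-a[:2]),"yaw",yaw,"plane",pl,len(q))
```

```text
C [ 0.5803 -0.0972] local [-0.0028 -0.0008] yaw -0.051775506778022014 plane [-0.003   0.0027  0.0411] 317
B [0.5859 0.0124] local [-0.0036 -0.0008] yaw -0.06379815027316892 plane [0.0026 0.0037 0.0413] 398
A [0.5968 0.1213] local [ 0.0009 -0.0018] yaw -0.05245118658184478 plane [0.0011 0.0047 0.0412] 505
D [ 0.5701 -0.2827] local [0.0029 0.0055] yaw -0.08113213514049404 plane [ 0.0061 -0.0057  0.0409] 232
```

```bash
python3 -c "
from m import *
go((.654,.0105,.285),1.629)"
```

```text
call 1 t(cm) [-5.1   0.87 -2.26] r [-0.    -0.     0.524] -> world [ 0.551 -0.001  0.24 ]
call 2 t(cm) [-3.98  3.3  -2.25] r [-0.    -0.     0.524] -> world [0.603 0.005 0.262]
call 3 t(cm) [-1.8   4.85 -2.25] r [-0.    -0.     0.524] -> world [0.654 0.01  0.285]
```

Call:
send_rows([
  {"tx": -1, "ty": 0.2, "tz": -3, "rx": 0, "ry": 0, "rz": 0.12},
  {"tx": -3, "ty": 0.5, "tz": -6.5, "rx": 0, "ry": 0, "rz": 0.24},
  {"tx": -5.1, "ty": 0.9, "tz": -7, "rx": 0, "ry": 0, "rz": 0.36},
  {"tx": -5.1, "ty": 0.9, "tz": -7, "rx": 0, "ry": 0, "rz": 0.48},
  {"tx": -5.1, "ty": 0.9, "tz": -7, "rx": 0, "ry": 0, "rz": 0.524},
], claw=3.4)

```text
time: 33.72
position: [0.5528, -0.0002, 0.2887]
tool_rot: [0.289, 0.957, 0.0, 0.001]
ft_force: [0.0, -0.3, 0.8]
grip_width: 0.0334
```

Call:
send_rows([
  {"tx": -4, "ty": 3.3, "tz": 0, "rx": 0, "ry": 0, "rz": 0.524},
  {"tx": -4, "ty": 3.3, "tz": 0, "rx": 0, "ry": 0, "rz": 0.524},
  {"tx": -4, "ty": 3.3, "tz": 0, "rx": 0, "ry": 0, "rz": 0.524},
  {"tx": -4, "ty": 3.3, "tz": 0, "rx": 0, "ry": 0, "rz": 0.524},
  {"tx": -4, "ty": 3.3, "tz": 0, "rx": 0, "ry": 0, "rz": 0.524},
])

```text
time: 34.13
position: [0.6028, 0.0056, 0.2872]
tool_rot: [0.526, 0.85, -0.0, -0.001]
ft_force: [-0.1, -0.2, -0.3]
grip_width: 0.0337
```

Call:
send_rows([
  {"tx": -1.8, "ty": 4.8, "tz": 0, "rx": 0, "ry": 0, "rz": 0.524},
  {"tx": -1.8, "ty": 4.8, "tz": 0, "rx": 0, "ry": 0, "rz": 0.524},
  {"tx": -1.8, "ty": 4.8, "tz": 0, "rx": 0, "ry": 0, "rz": 0.524},
  {"tx": -1.8, "ty": 4.8, "tz": 0, "rx": 0, "ry": 0, "rz": 0.524},
  {"tx": -1.8, "ty": 4.8, "tz": 0, "rx": 0, "ry": 0, "rz": 0.524},
])

```text
time: 34.55
position: [0.6536, 0.0111, 0.2874]
tool_rot: [0.728, 0.686, -0.0, -0.0]
ft_force: [-0.6, 0.4, 0.2]
grip_width: 0.0341
```

Run:
```python
from m import *
s=robot.camera('side');save(s,'s26',(200,100,400,300),3)
P=cloud(s)
o=robot.get_obs();print(o['position'],o['time'],o['grip_width'],Ro.from_quat(o['tool_rot']).as_matrix()[:,1])
m=(P[...,0]>.6)&(P[...,0]<.71)&(abs(P[...,1]-.01)<.055)&(P[...,2]>.203)&(P[...,2]<.24);q=P[m];print(len(q),q.mean(0) if len(q) else 0, np.percentile(q,[5,95],axis=0) if len(q) else 0)
go((.654,.0105,.200),1.629)
```

```text
[0.6535 0.0112 0.2876] 34.6 0.03408699893904086 [ 0.9984 -0.057  -0.0008]
121 [0.6523 0.0128 0.2176] [[ 0.6464 -0.0349  0.2141]
 [ 0.6586  0.0588  0.2199]]
call 1 t(cm) [-0.07  0.07  8.76] r [-0.001 -0.     0.001] -> world [0.654 0.01  0.2  ]
```

View pics/s26.png

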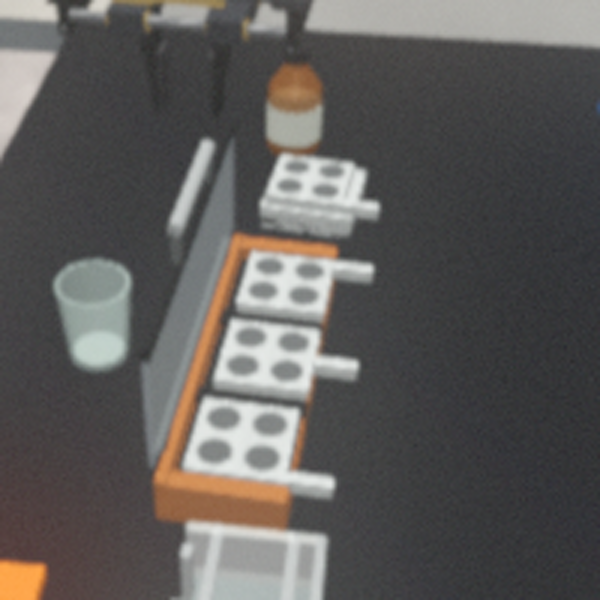

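Call:
send_rows([
  {"tx": 0, "ty": 0, "tz": 3, "rx": 0, "ry": 0, "rz": 0},
  {"tx": 0, "ty": 0, "tz": 6, "rx": 0, "ry": 0, "rz": 0},
  {"tx": 0, "ty": 0, "tz": 8, "rx": 0, "ry": 0, "rz": 0},
  {"tx": 0, "ty": 0, "tz": 8.7, "rx": 0, "ry": 0, "rz": 0},
  {"tx": 0, "ty": 0, "tz": 8.7, "rx": 0, "ry": 0, "rz": 0},
])

```text
time: 35.02
position: [0.652, 0.0115, 0.1988]
tool_rot: [0.727, 0.687, -0.002, -0.002]
ft_force: [0.1, 0.4, 0.0]
grip_width: 0.0339
```

Call:
send_rows([
  {"tx": 0, "ty": 0, "tz": 0, "rx": 0, "ry": 0, "rz": 0},
  {"tx": 0, "ty": 0, "tz": 0, "rx": 0, "ry": 0, "rz": 0},
  {"tx": 0, "ty": 0, "tz": 0, "rx": 0, "ry": 0, "rz": 0},
  {"tx": 0, "ty": 0, "tz": 0, "rx": 0, "ry": 0, "rz": 0},
  {"tx": 0, "ty": 0, "tz": 0, "rx": 0, "ry": 0, "rz": 0},
], claw=0.5, squeeze=25)

```text
time: 35.43
position: [0.6539, 0.0115, 0.2024]
tool_rot: [0.727, 0.686, 0.0, 0.001]
ft_force: [-1.3, 0.6, 3.1]
grip_width: 0.0111
```

Call:
send_rows([
  {"tx": 0, "ty": -2.6, "tz": 0.2, "rx": 0, "ry": 0, "rz": 0},
  {"tx": 0, "ty": -5.0, "tz": 0.8, "rx": 0, "ry": 0, "rz": 0},
  {"tx": 0, "ty": -7.4, "tz": 1.8, "rx": 0, "ry": 0, "rz": 0},
  {"tx": 0, "ty": -9.4, "tz": 3.1, "rx": 0, "ry": 0, "rz": 0},
  {"tx": 0, "ty": -11.3, "tz": 4.7, "rx": 0, "ry": 0, "rz": 0},
])

```text
time: 35.85
position: [0.5429, 0.0181, 0.1566]
tool_rot: [0.727, 0.686, 0.003, 0.003]
ft_force: [3.9, 0.6, 2.2]
grip_width: 0.0109
```

Call:
send_rows([
  {"tx": 0, "ty": 0, "tz": 0, "rx": 0, "ry": 0, "rz": 0},
  {"tx": 0, "ty": 0, "tz": 0, "rx": 0, "ry": 0, "rz": 0},
  {"tx": 0, "ty": 0, "tz": 0, "rx": 0, "ry": 0, "rz": 0},
])

```text
time: 36.1
position: [0.5396, 0.0183, 0.1538]
tool_rot: [0.727, 0.686, -0.001, -0.002]
ft_force: [-3.3, -0.0, -2.4]
grip_width: 0.0114
```

Run:
```python
from m import *
s=robot.camera('side');save(s,'s27',(200,100,400,300),3)
P=cloud(s)
o=robot.get_obs();print(o['position'],o['time'],o['grip_width'],o['ft_force'])
dx=.6537-o['position'][0]; dz=o['position'][2]+.0135-.054; print("angle est",np.arctan2(dz,dx*1.0016),np.hypot(dx,dz))
m=(P[...,0]>.5)&(P[...,0]<.62)&(((P[...,1]>.04)&(P[...,1]<.075)))&(P[...,2]>.13)&(P[...,2]<.19);q=P[m];print(len(q),np.median(q,0) if len(q) else 0)
```

```text
[0.5396 0.0183 0.1539] 36.15 0.01109557237083415 [-4.2726  0.7012 -1.3803]
angle est 0.7817536664953977 0.16084376999142821
106 [0.5628 0.0573 0.1463]
```

View pics/s27.png

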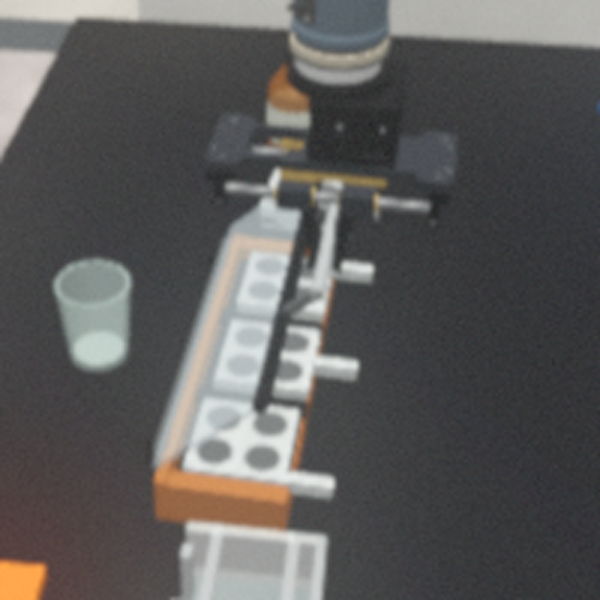

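Angle is about 0.78 rad. Release gently and lift straight up.

Call:
send_rows([
  {"tx": 0, "ty": 0, "tz": 0, "rx": 0, "ry": 0, "rz": 0},
  {"tx": 0, "ty": 0, "tz": 0, "rx": 0, "ry": 0, "rz": 0},
  {"tx": 0, "ty": 0, "tz": 0, "rx": 0, "ry": 0, "rz": 0},
  {"tx": 0, "ty": 0, "tz": 0, "rx": 0, "ry": 0, "rz": 0},
  {"tx": 0, "ty": 0, "tz": 0, "rx": 0, "ry": 0, "rz": 0},
], claw=2.4)

```text
time: 36.57
position: [0.542, 0.0179, 0.1546]
tool_rot: [0.727, 0.686, 0.001, 0.001]
ft_force: [0.1, 0.4, 0.2]
grip_width: 0.0237
```

Call:
send_rows([
  {"tx": 0, "ty": 0, "tz": -1.5, "rx": 0, "ry": 0, "rz": 0},
  {"tx": 0, "ty": 0, "tz": -4, "rx": 0, "ry": 0, "rz": 0},
  {"tx": 0, "ty": 0, "tz": -7, "rx": 0, "ry": 0, "rz": 0},
  {"tx": 0, "ty": -2, "tz": -10, "rx": 0, "ry": 0, "rz": 0},
  {"tx": 0, "ty": -5, "tz": -12, "rx": 0, "ry": 0, "rz": 0},
])

```text
time: 36.98
position: [0.4946, 0.0201, 0.2771]
tool_rot: [0.727, 0.686, 0.002, 0.003]
ft_force: [-0.3, 0.5, 0.6]
grip_width: 0.0241
```

Call:
send_rows([
  {"tx": 0, "ty": -4, "tz": 0, "rx": 0, "ry": 0, "rz": 0},
  {"tx": 0, "ty": -7, "tz": 0, "rx": 0, "ry": 0, "rz": 0},
  {"tx": 0, "ty": -7, "tz": 0, "rx": 0, "ry": 0, "rz": 0},
  {"tx": 0, "ty": -7, "tz": 0, "rx": 0, "ry": 0, "rz": 0},
])

```text
time: 37.32
position: [0.42, 0.0253, 0.2747]
tool_rot: [0.727, 0.686, 0.0, 0.001]
ft_force: [1.0, -0.2, 0.4]
grip_width: 0.0239
```

Run:
```python
from m import *
s=robot.camera('side');save(s,'s28',(200,100,400,300),3)
P=cloud(s)
o=robot.get_obs();print(o['position'],o['time'],o['ft_force'])
m=(P[...,0]>.5)&(P[...,0]<.60)&(P[...,1]>-.03)&(P[...,1]<.07)&(P[...,2]>.12)&(P[...,2]<.2);q=P[m];print(len(q),np.percentile(q,[5,50,95],axis=0))
t=robot.camera('top');save(t,'t28',(120,140,450,300),2.4)
```

```text
[0.4217 0.0249 0.2748] 37.3667 [ 1.4153 -0.5802 -0.273 ]
347 [[ 0.5356 -0.0236  0.1234]
 [ 0.5663  0.0228  0.1426]
 [ 0.587   0.0649  0.1718]]
```

View pics/s28.png

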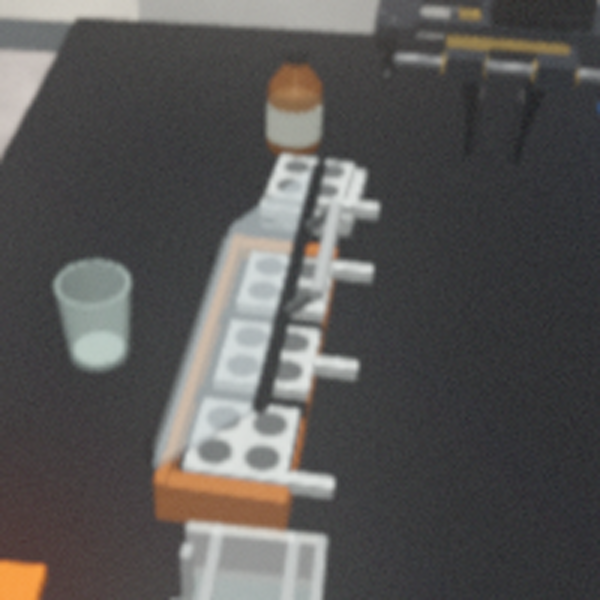

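View pics/t28.png

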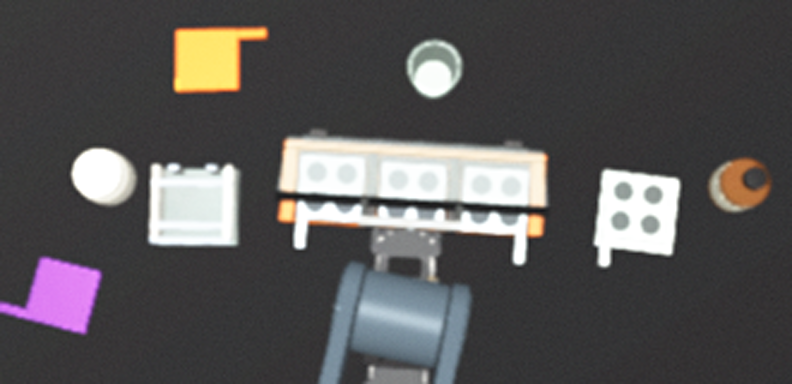

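Run:
```python
from m import *
for n in("side","top"):
    P=cloud(robot.camera(n))
    m=(P[...,0]>.52)&(P[...,0]<.56)&(P[...,1]>-.03)&(P[...,1]<.07)&(P[...,2]>.158)&(P[...,2]<.19);q=P[m]
    c=q.mean(0); print(n,len(q),c, "angle of bar (surface, -4mm z)",np.arctan2(c[2]-.004-.054,.6537+.058*(c[1]-.0102)-c[0]))
print(robot.hand_in())
```

```text
side 114 [0.5397 0.022  0.1703] angle of bar (surface, -4mm z) 0.774763151899393
top 136 [0.54   0.0194 0.1696] angle of bar (surface, -4mm z) 0.7738422718217206
the job is handed in; nothing more can be done
None
```

I did the whole job and handed it in after about 37 s of robot time. No verdict was reported, so what follows rests on my own camera checks.

- **Cover up:** I gripped the bar and swung the cover upright. The side picture showed it standing.
- **Dried carrier:** only D was in the dryer, in bay 1. It now lies flat on the cooling block, about 3–6 mm from its centre.
- **Magazine:** I slid A, B and C out from the bottom one by one. They lie flat in bays 1, 2 and 3 with their tabs at the front. With the cover still up, the side camera put each within 4 mm of its bay centre front to back, within 2 mm sideways, and within about 0.01 rad of square.
- **Cover down:** I lowered it to about 0.77–0.78 rad (about 44–45°) and let go. The side and top cameras agreed on the angle, and the arm stood clear of everything.

I did not touch the bottle, the beaker, the jar or the orange and purple look-alikes, and they look unmoved in the last pictures. I did not see a knocked carrier or a slackened grip.

**Disagreements:**
- For A's front-to-back position in its bay, the top camera read about 4 mm back and the side camera about 1 mm. Both are inside the 11 mm limit.
- The trained network placed the cooling block 6–14 mm from where the depth readings put it. I used the depth fit.

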